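# Park the locked clamp head and take out the seal cartridge

## Robot

A 7-joint arm with a two-finger parallel gripper is mounted at the origin on the work surface. World frame = base frame: x ahead of the robot, y to its left, z up, the work surface at z = 0. Lengths are in m, angles in rad, forces in N, time in s.
With the tool pointing down it reaches from about 0.4 to 0.875 m from the base axis. Payload 6.5 kg.
Tool frame: the origin (TCP) lies at the very end of the fingers, on their centre line; the grasp point (between the pads) lies 19 mm behind it; y points along the fingers, z is the direction in which the jaws open and shut, and the axes are right-handed (so a half turn about y gives the same grasp; the last joint's range is limited). The gripper opens to 85 mm and grips with 20 to 120 N. Pads are 22 mm wide; open, the fingers measure 114 mm over their backs; the gripper's body (76 mm by 85 mm) begins 54 mm behind the grasp point. The pads swing forward as they close: fully open they stand 13 mm farther back than shut.
Start: joints at [-1.358, 0.536, -0.004, 1.538, 0.003, 1.067, -0.071], TCP at [0.179, 0.625, 0.203] pointing down, gripper open.
Joint ranges: [-2.7, 2.7], [-0.37, 2.16], [-1.27, 1.26], [0.24, 2.4], [-1.31, 4.45], [0.19, 1.91], [-2.76, 2.76]. Speed limits (rad/s): [2.39, 2.39, 3.14, 3.14, 3.14, 3.14, 3.14].

## Interface

Orientations are given as a unit quaternion [w, x, y, z].
In Python, from cell import env gives the robot as it stands.
- The arm moves only by the shell command python3 -m inch 'ROWS' [FORCE]. ROWS is JSON, a list of rows, each an object of numbers: "tx", "ty", "tz": the shift along the tool's x, y, z in mm; "ax", "ay", "az": the turn, a rotation vector about the tool's x, y, z in rad; "grip": the closure in counts, from 0 (fully open) to 255 (shut). In form: [{"tx": .., "ty": .., "tz": .., "ax": .., "ay": .., "az": .., "grip": ..}, ...]. A call has 1 to 8 rows; each row is the pose to reach, as a shift and turn from the pose commanded when the call began, along the tool's axes at that moment; what a row does not reach only later rows make up. A row lasts 1/10 s, in which the tool goes at most 50 mm and 8.59 degrees, less where a joint would pass 70% of its speed; a pose out of reach is approached as far as the arm can. A call with a gripper value outside its range is refused whole. The fingers move at their own pace and stop on an object; FORCE is the grip in N (left out, the last holds). Time passes only in rows, so rows that repeat a pose let the fingers close. It gives the time, the measured TCP pose, the force and the opening at its end, in the units of the state.
- env.get_state(): the state, without advancing time (a new reading comes with each control period).
- env.snapshot(name): name is "scene" or "top"; returns a dict with "pixels" (400x640x3 uint8, blue, green, red), "range_z" (400x640 float32, m along the optical axis (not along the pixel's ray), 0 where there is no reading), "fx", "fy", "cx", "cy" (pixels), "pose" (4x4, takes a point from camera to world coordinates). Camera axes: x right, y down, z forward; pixel columns grow to the right and rows downward; lengths in m; the calibration is good to about 2 mm. A picture is of the moment at which its call begins.
- env.sign_off(): hands the job in, once; it reports no verdict.
Trained networks look in a picture, given as the dict that the camera call returned (one of the last four; its "shot" number tells which), for a name from the list of things; names that differ only in an ending like _2 or _b are one class to them, and where a whole thing is asked for, a point or a joint stands for the part that bears it (a point fixed in the world has none). Each returns a list of dicts, best first, with "p" (0 to 1); they miss things now and then, are a little off and sometimes report something else, mostly with a low value. They report only what shows in the picture. A call takes as long as a camera call.
- env.trace(picture, query): "mask" (400x640 bool, what is visible of it) and "at" ([column, row] in pixels, amid what is visible of it).
- env.tip_of(picture, query): "at" ([column, row] in pixels: a listed point, or the origin of a listed thing).
The state is a dict: "t": time; "joint_positions": joint angles; "joint_velocities": joint speeds; "joint_torque": joint torques, N m; "eef_pos": TCP position; "eef_rot": TCP orientation; "contact_force": force on the tool from outside, world axes, zero at the start; "moment": the same for the moment, N m; "gripper_width": finger opening in m.
Only numpy, scipy, OpenCV 4.12 (cv2) and the standard library are available. Lean on these libraries where they do the work, as an engineer would, in place of code of your own. Each camera call takes 0.05 s, during which the arm holds its last target.

## Task

Change-over on the leak-test fixture: hold the clamp head's thumb release button down and, keeping it held, slide the head along its rail away from the nest to its end stop, then let the button spring back up so that the head locks there. Then pinch the two sprung tabs of the black seal cartridge to free it from the nest, lift it out and set it down upright in the grey tray, letting go only when it stands there. Do not disturb the carton, the steel ring or the screwdriver.

Things in the scene. Friction and masses are not known exactly. Their poses are not given: they have to be found in the camera images.
- fixture: Leak-test fixture, bolted down, its -x side roughly towards the robot's left: dark steel base plate 200 (x) x 300 (y) x 15 mm; origin at the centre of its underside, z up. A steel rail (top at z 50 mm) runs along the fixture's y axis at x = 62 to 92 mm, with a toothed rack (x 40 to 65 mm, z up to 70 mm) in front of it.
- nest_top (a point): Centre of the nest's opening at the height of its rim, fixture (x -40, y -80, z 40) mm. The aluminium nest measures 72 (x) x 92 (y) mm; its two lips along y stand 51 mm apart and hold the cartridge's barbs down.
- clamp_head (a joint): Slide position (m) of the clamp head along the fixture's +y axis. At 0 the head is locked right above the nest and cartridge. The lock has notches every 0.026, the last at 0.130 (it drops in from 0.1275 up); the end stop is at 0.132. If the button comes up on the way, the head catches at the next notch. With the button down it slides with about 2 N of friction (mass 0.6 to 1.3 kg).
- head_top (a point): Centre of the clamp head on its flat top, 112 mm above the bench. The head is a grey housing 190 (fixture x) x 80 (y) mm with its underside 85 mm above the bench; a sloped turret with the release button rises from its front half, and a steel cylinder (48 mm wide, top 172 mm above the bench) stands 70 mm behind (+x of) this point.
- release_button (a joint): Stroke (m) of the thumb release button on the clamp head: 0 = up (locked when in a notch), 0.008 = fully down; from about 0.0045 on the lock is free. The spring takes about 3 N to start and 8.5 N fully down, and pushes the button back up when let go.
- button_face (a point): Centre of the button's face: black ribbed pad, 36 mm (x) x 44 mm (y), 150 mm above the bench. Its frame moves with the button: z points out of the face, leaning 40 degrees from vertical towards the fixture's -x; x up the slope; y along the rail. Pressing goes along -z. A shroud rises above the raised face: lower wall (inner side at x -19 mm) by 16 mm, side walls (inner sides at y +-25 mm) by 12 mm.
- guard_bar (a point): Middle of the steel guard bar over the button: 10 mm thick, along y, on two legs at y +-28 mm; at x = 24, z = 43 mm in the frame of the raised button face. It blocks the way from straight above; along the button's own axis 38 mm are free between the lower shroud wall and the bar. Closed fingers pressed on the pad move the head by friction and by the side walls.
- cartridge: Black seal cartridge, 76 mm (its y) x 32 mm (its x), 56 mm high, 140 to 260 g, snapped upright into the nest, top 77 mm above the bench; it cannot come out while the head is above it. Origin at the centre of its underside, z up; axes parallel to the fixture's at the start. At the tabs' feet barbs (59 mm over both, z 2 to 9 mm) catch under the nest's lips; the nest's rim is at z = 18.5 mm.
- tab_grip (a point): Point midway between the cartridge's two sprung tabs, 45 mm above its underside, 66.5 mm above the bench at the start. The tabs are on its +x and -x sides, each 30 mm wide (y), up to the cartridge's top, outer faces 48 mm apart. Pinched along x until they stop (34 mm apart, about 9 N on each) they free the cartridge; they spring back when let go.
- tray: Grey open tray, 150 (x) x 170 (y) x 30 mm, walls and floor 4 mm; origin at the centre of its underside. Does not move. The cartridge goes here, upright, anywhere inside.
- carton: Cardboard carton 80 x 100 x 80 mm, bystander; origin at the centre of its underside.
- test_ring: Steel ring 70 mm across, 30 mm high, bystander; origin at the centre of its underside.
- driver: Screwdriver 180 mm long lying along its x, bystander.

How it is judged:
By the outcome, as a careful person would: the job done as asked, in the order asked, and still so for the second after the job is handed in, with the robot touching nothing.
It also fails if it takes over 58 s, if anything falls off the work surface, if the arm or the gripper's body presses on something with over 40 N, if the wrist force passes 120 N, or if a joint passes its speed limit or range.

## Working session

There is one attempt and no reset: what is moved stays moved. The work goes in short steps, Python scripts to look and compute and a shell command to move; the robot and the scene stay as the last step left them, time stands still between calls to the robot, and variables do not carry over. Pictures are saved under pics/ and viewed, and the job is handed in when it is done.

```bash
ls; mkdir -p pics
cat > h.py <<'E'
import numpy as np, cv2
from cell import env
from scipy.spatial.transform import Rotation as R
def rot(q): return R.from_quat([q[1],q[2],q[3],q[0]])
def px2w(s,at,z=None):
    c,r=at; ray=np.array([(c-s['cx'])/s['fx'],(r-s['cy'])/s['fy'],1.0]); P=np.array(s['pose'])
    if z is None:
        ci,ri=int(round(c)),int(round(r)); w=s['range_z'][max(0,ri-1):ri+2,max(0,ci-1):ci+2]; w=w[w>0]
        d=np.median(w) if w.size else np.nan
        return P[:3,:3]@(ray*d)+P[:3,3]
    d=P[:3,:3]@ray; k=(z-P[2,3])/d[2]; return P[:3,3]+k*d
def cloud(s,mask=None):
    v,u=np.nonzero((s['range_z']>0)&(mask if mask is not None else True)); d=s['range_z'][v,u]
    p=np.stack([(u-s['cx'])/s['fx']*d,(v-s['cy'])/s['fy']*d,d],1); P=np.array(s['pose'])
    return p@P[:3,:3].T+P[:3,3]
def st():
    s=env.get_state(); print('t',round(s['t'],2),'tcp',np.round(s['eef_pos'],4),'q',np.round(s['eef_rot'],4),'F',np.round(s['contact_force'],1),'w',round(s['gripper_width'],4)); return s
E
python3 - <<'E'
from h import *
s0=st(); print(rot(s0['eef_rot']).as_matrix().round(3))
import pickle
for n in ['scene','top']:
    s=env.snapshot(n); cv2.imwrite(f'pics/{n}0.png',s['pixels']); pickle.dump(s,open(f'{n}0.pkl','wb'))
    print(n,np.round(s['pose'],3).tolist(),s['fx'])
    for q in ['fixture','nest_top','head_top','button_face','guard_bar','cartridge','tab_grip','tray','carton','test_ring','driver']:
        for d in env.tip_of(s,q)[:2]:
            a=d['at']; print(' ',q,round(d['p'],2),np.round(a,1),px2w(s,a).round(3))
E
```

```text
pics
t 0.0 tcp [0.1787 0.6242 0.202 ] q [-0.6996  0.7009 -0.0983  0.0982] F [ 0.2  0.1 -0.4] w 0.0855
[[ 0.961 -0.     0.275]
 [-0.275 -0.002  0.961]
 [ 0.    -1.    -0.002]]
scene [[-0.074, 0.589, -0.804, 1.441], [0.997, 0.039, -0.064, 0.075], [-0.006, -0.807, -0.591, 0.767], [0.0, 0.0, 0.0, 1.0]] 407.2670075263133
  fixture 0.95 [334.3 240.1] [0.594 0.07  0.014]
  nest_top 0.81 [348.1 215.4] [0.544 0.106 0.063]
  head_top 0.6 [341.4 191.1] [0.533 0.084 0.137]
  button_face 0.54 [350.1 178.9] [0.537 0.106 0.18 ]
  cartridge 0.59 [348.4 219.7] [0.543 0.107 0.047]
  tab_grip 0.59 [354.6 209.8] [0.539 0.123 0.079]
  tray 0.72 [213.  207.6] [ 0.459 -0.31   0.005]
  carton 0.62 [194.9 262.9] [ 0.73  -0.277  0.037]
  test_ring 0.73 [436.2 221.4] [0.502 0.361 0.021]
  test_ring 0.31 [445.3 260.6] [0.646 0.363 0.005]
  driver 0.84 [447.3 262. ] [0.66  0.364 0.014]
top [[0.005, -0.996, 0.094, 0.477], [-1.0, -0.007, -0.019, 0.043], [0.02, -0.094, -0.995, 1.363], [0.0, 0.0, 0.0, 1.0]] 433.6509476158959
  fixture 0.75 [311.4 205.3] [0.582 0.068 0.016]
  nest_top 0.56 [297.1 229.6] [0.503 0.105 0.16 ]
  nest_top 0.2 [289.2 229.8] [0.501 0.123 0.2  ]
  head_top 0.68 [306.3 231.2] [0.499 0.079 0.148]
  button_face 0.49 [293.3 226.3] [0.512 0.116 0.151]
  guard_bar 0.75 [291.1 228.9] [0.505 0.122 0.149]
  tray 0.9 [431.1 249.1] [ 0.448 -0.307  0.004]
  carton 0.69 [424.6 170.9] [ 0.683 -0.272  0.078]
  test_ring 0.75 [222.5 244.5] [0.459 0.338 0.027]
  driver 0.71 [216.2 184. ] [0.646 0.365 0.017]
```

View pics/scene0.png

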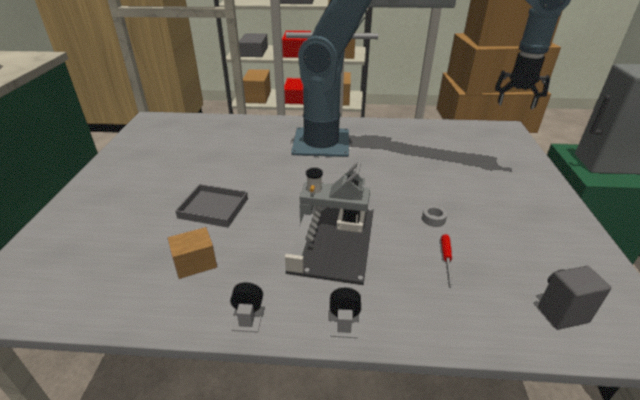

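View pics/top0.png

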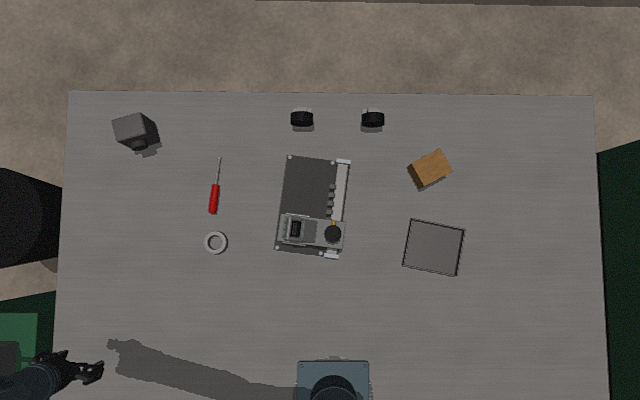

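The scene camera looks back at the robot: the fixture with the clamp head at (340,195), tray (213,207), carton (193,252), ring (434,216) and driver (447,262). In the top view the fixture's long axis runs along world +x and the tray is at (433,247). Next I fit the poses.

Run:
```python
from h import *
import pickle
for n,(a,b,c,d) in {'scene':(130,300,260,400),'top':(140,270,250,480)}.items():
    s=pickle.load(open(n+'0.pkl','rb')); im=s['pixels'][a:b,c:d]; k=min(800/im.shape[1],600/im.shape[0])
    cv2.imwrite(f'pics/{n}0c.png',cv2.resize(im,None,fx=k,fy=k,interpolation=cv2.INTER_CUBIC)); print(n,k)
    P=cloud(s); 
    for nm,box,zl in [('plate',(.4,.8,-.1,.2),(.010,.020)),('head_top',(.4,.8,-.1,.2),(.107,.116)),('tray',(.3,.6,-.45,-.2),(.024,.035)),('cyl',(.4,.7,-.1,.1),(.160,.176)),('rail',(.4,.8,-.1,.1),(.045,.055)),('carton',(.6,.8,-.4,-.2),(.07,.09))]:
        m=(P[:,0]>box[0])&(P[:,0]<box[1])&(P[:,1]>box[2])&(P[:,1]<box[3])&(P[:,2]>zl[0])&(P[:,2]<zl[1]); Q=P[m]
        if len(Q)>10:
            r=cv2.minAreaRect((Q[:,:2]*1000).astype(np.float32)); print(n,nm,len(Q),np.round(r[0],1),np.round(r[1],1),round(r[2],2),Q[:,2].mean().round(4))
```

```text
scene 3.5294117647058822
scene plate 3613 [584.3  65.3] [199.3 298.6] 82.76 0.0153
scene head_top 657 [501.9  65.4] [189.3  86.5] 82.46 0.1118
scene tray 368 [ 454.4 -311.9] [172.9 154.3] 78.86 0.0283
scene cyl 193 [503.9  42.2] [115.5  64.1] 87.26 0.1702
scene rail 589 [598.7  -4. ] [118.3 253.1] 59.4 0.0505
scene carton 948 [ 696.8 -293.8] [84.5 99.8] 28.46 0.0796
top 3.4782608695652173
top plate 3241 [607.9  64.4] [200.1 353. ] 82.68 0.015
top head_top 762 [500.5  67.8] [189.9  79.9] 82.79 0.1116
top tray 303 [ 455.  -309.9] [172.2 150. ] 78.61 0.0293
top cyl 244 [502.4  43.4] [116.6  59.8] 85.13 0.1713
top rail 575 [570.2  -1. ] [ 50.  283.9] 81.57 0.0502
top carton 885 [ 695.4 -292.4] [ 80.1 102.5] 28.57 0.08
```

View pics/scene0c.png

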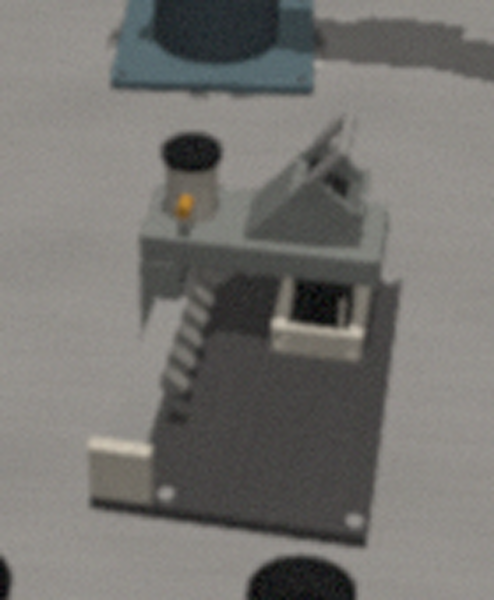

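View pics/top0c.png

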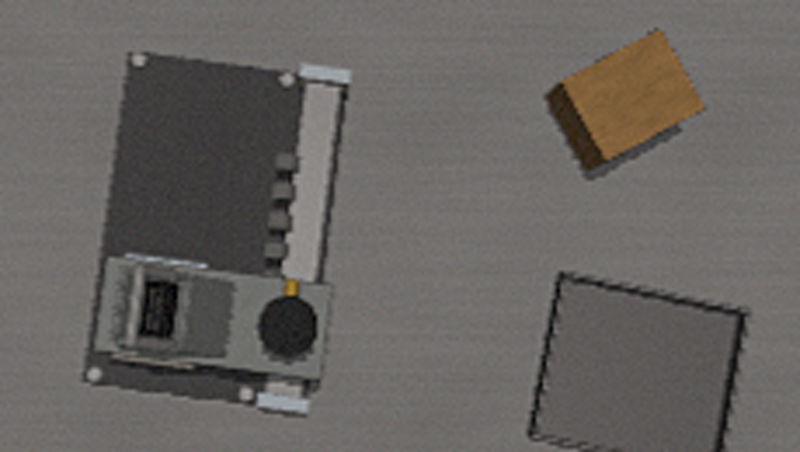

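Run:
```python
from h import *
import pickle
th=np.deg2rad(-97.2); X=np.array([np.cos(th),np.sin(th),0]);Y=np.array([-np.sin(th),np.cos(th),0]); O=np.array([.584,.065,0])
for n in ['scene','top']:
    s=pickle.load(open(n+'0.pkl','rb')); P=cloud(s)
    f=np.stack([(P-O)@X,(P-O)@Y,P[:,2]],1)*1000
    m=(abs(f[:,0])<110)&(f[:,1]>-130)&(f[:,1]<-30)&(f[:,2]>105); f=f[m]
    np.save(n+'_f.npy',f)
    print(n,'head x,y range at z~112', np.round(np.percentile(f[(f[:,2]<115)],[1,99],axis=0),1).tolist())
    # profile along x in central |y+80|<12
    c=f[abs(f[:,1]+80)<14]
    for x0 in range(-100,110,4):
        q=c[(c[:,0]>=x0)&(c[:,0]<x0+4)]
        if len(q): print(x0,len(q),np.round(np.sort(q[:,2])[::max(1,len(q)//8)],0).astype(int).tolist())
```

```text
scene head x,y range at z~112 [[-84.4, -120.2, 105.3], [102.8, -41.4, 114.8]]
-88 3 [106, 108, 110]
-84 10 [110, 110, 110, 111, 112, 112, 112, 113, 113, 113]
-80 8 [110, 111, 112, 112, 112, 113, 113, 114]
-76 8 [109, 111, 112, 112, 112, 113, 113, 113]
-72 11 [111, 112, 112, 112, 113, 113, 113, 114, 147, 147, 148]
-68 16 [112, 112, 113, 115, 147, 148, 150, 151]
-64 13 [111, 112, 112, 112, 113, 113, 113, 114, 145, 145, 146, 146, 148]
-60 14 [111, 111, 111, 111, 112, 113, 115, 141, 141, 141, 142, 143, 143, 144]
-56 12 [112, 113, 114, 135, 137, 198, 201, 202, 202, 202, 203, 203]
-52 18 [111, 113, 140, 142, 146, 203, 203, 203, 205]
-48 10 [145, 145, 145, 147, 147, 200, 202, 202, 202, 203]
-44 4 [147, 150, 151, 154]
-40 5 [151, 153, 154, 154, 157]
-36 2 [155, 156]
-28 2 [160, 161]
-24 2 [158, 158]
-20 2 [152, 153]
-16 9 [154, 154, 154, 154, 155, 156, 156, 157, 158]
-12 7 [153, 153, 153, 154, 154, 156, 157]
-8 4 [147, 149, 150, 151]
-4 6 [143, 143, 143, 145, 146, 146]
0 6 [140, 140, 140, 140, 140, 143]
4 8 [134, 134, 134, 135, 137, 138, 138, 138]
8 5 [128, 130, 131, 131, 132]
12 6 [121, 125
[... 3692 characters left out ...]
 [169, 172, 172, 173, 173, 174, 174, 176]
64 14 [168, 169, 170, 170, 171, 171, 171, 172, 172, 172, 172, 173, 173, 174]
68 15 [166, 167, 168, 169, 170, 170, 171, 171, 172, 173, 174, 174, 174, 174, 176]
72 14 [166, 168, 170, 170, 171, 171, 172, 172, 172, 172, 172, 173, 173, 174]
76 16 [169, 170, 170, 172, 173, 174, 174, 175]
80 14 [168, 169, 169, 169, 169, 170, 171, 172, 172, 173, 173, 174, 177, 178]
84 13 [166, 169, 170, 171, 172, 172, 172, 172, 173, 173, 173, 174, 174]
88 10 [108, 112, 168, 168, 170, 170, 170, 171, 172, 173]
92 9 [110, 110, 110, 111, 112, 113, 114, 114, 116]
96 14 [108, 110, 110, 111, 111, 111, 112, 113, 113, 114, 114, 114, 114, 115]
100 7 [107, 108, 108, 111, 111, 114, 115]
```

The scene crop shows the head over the nest: cylinder at (190,180) and turret with button and guard bar at (330,180). The depth profile puts the button face centre at fixture x ≈ -43, with the bar at x ≈ -52 and top at 203, which agrees with the given geometry. Next I compute the approach.

```bash
cat >> h.py <<'E'
th=np.deg2rad(-97.2); X=np.array([np.cos(th),np.sin(th),0]);Y=np.array([-np.sin(th),np.cos(th),0]); O=np.array([.5835,.065,0]); Z=np.array([0,0,1.])
def F(x,y,z): return O+(X*x+Y*y+Z*z)/1000
a40=np.deg2rad(40); n=-X*np.sin(a40)+Z*np.cos(a40); up=X*np.cos(a40)+Z*np.sin(a40)
RB=np.stack([np.cross(-n,Y),-n,Y],1)
B=F(-43,-80.5,150)
def delta(p,Rt=None,s=None):
    s=s or env.get_state(); R0=rot(s['eef_rot']).as_matrix(); d=R0.T@(np.array(p)-s['eef_pos'])*1000
    rv=R.from_matrix(R0.T@Rt).as_rotvec() if Rt is not None else np.zeros(3)
    print('tx ty tz',d.round(1),'a',rv.round(4),'deg',np.rad2deg(np.linalg.norm(rv)).round(1)); return d,rv
E
python3 - <<'E'
from h import *
st(); print('B',B.round(4),'RB',RB.round(3).tolist(),'pre',(B+.13*n).round(3))
delta(B+.13*n,RB)
E
```

```text
t 1.2 tcp [0.1789 0.6249 0.2029] q [-0.7002  0.7003 -0.0982  0.0983] F [0.2 0.  0.2] w 0.0849
B [0.509  0.1178 0.15  ] RB [[-0.096, -0.081, 0.992], [-0.76, -0.638, -0.125], [0.643, -0.766, 0.0]] pre [0.519 0.201 0.25 ]
tx ty tz [ 444.2  -46.7 -314.1] a [-0.4934  1.3556 -0.5753] deg 89.0
```

```bash
python3 -m inch '[{"tx":444,"ty":-47,"tz":-314,"ax":-0.493,"ay":1.356,"az":-0.575,"grip":255},{"tx":444,"ty":-47,"tz":-314,"ax":-0.493,"ay":1.356,"az":-0.575,"grip":255},{"tx":444,"ty":-47,"tz":-314,"ax":-0.493,"ay":1.356,"az":-0.575,"grip":255},{"tx":444,"ty":-47,"tz":-314,"ax":-0.493,"ay":1.356,"az":-0.575,"grip":255},{"tx":444,"ty":-47,"tz":-314,"ax":-0.493,"ay":1.356,"az":-0.575,"grip":255},{"tx":444,"ty":-47,"tz":-314,"ax":-0.493,"ay":1.356,"az":-0.575,"grip":255},{"tx":444,"ty":-47,"tz":-314,"ax":-0.493,"ay":1.356,"az":-0.575,"grip":255},{"tx":444,"ty":-47,"tz":-314,"ax":-0.493,"ay":1.356,"az":-0.575,"grip":255}]'
python3 - <<'E'
from h import *
st(); print(np.round(env.get_state()['joint_positions'],2))
delta(B+.13*n,RB)
E
```

```text
t: 2.0
eef_pos: [0.429, 0.3134, 0.2378]
eef_rot: [-0.382, 0.675, -0.298, 0.557]
contact_force: [0.9, 0.8, -0.9]
gripper_width: 0.0001
t 2.0 tcp [0.429  0.3134 0.2378] q [-0.3822  0.6748 -0.2981  0.5565] F [ 0.9  0.8 -0.9] w 0.0001
[-1.23  0.6   0.42  1.55  0.15  1.44 -0.66]
tx ty tz [117.9  51.8  66.8] a [-0.1112  0.3039 -0.1301] deg 20.0
```

```bash
python3 -m inch '[{"tx":118,"ty":52,"tz":67,"ax":-0.111,"ay":0.304,"az":-0.13},{"tx":118,"ty":52,"tz":67,"ax":-0.111,"ay":0.304,"az":-0.13},{"tx":118,"ty":52,"tz":67,"ax":-0.111,"ay":0.304,"az":-0.13},{"tx":118,"ty":52,"tz":67,"ax":-0.111,"ay":0.304,"az":-0.13},{"tx":118,"ty":52,"tz":67,"ax":-0.111,"ay":0.304,"az":-0.13},{"tx":118,"ty":52,"tz":67,"ax":-0.111,"ay":0.304,"az":-0.13}]'
python3 - <<'E'
from h import *
st(); print(np.round(env.get_state()['joint_positions'],2))
delta(B+.13*n,RB)
for nn in ['scene','top']:
    s=env.snapshot(nn); cv2.imwrite(f'pics/{nn}1.png',cv2.resize(s['pixels'][100:300,240:440],None,fx=3,fy=3,interpolation=cv2.INTER_CUBIC))
delta(B+.13*n,RB)
E
```

```text
t 2.0 tcp [0.429  0.3134 0.2378] q [-0.3822  0.6748 -0.2981  0.5565] F [ 0.9  0.8 -0.9] w 0.0001
[-1.23  0.6   0.42  1.55  0.15  1.44 -0.66]
tx ty tz [117.9  51.8  66.8] a [-0.1112  0.3039 -0.1301] deg 20.0
tx ty tz [111.6  49.4  65. ] a [-0.1088  0.2949 -0.1258] deg 19.4$[0]: bad value
```

View pics/scene1.png

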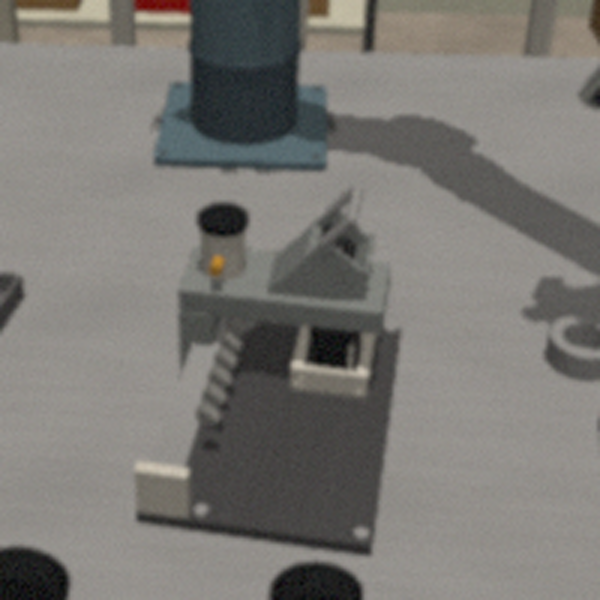

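View pics/top1.png

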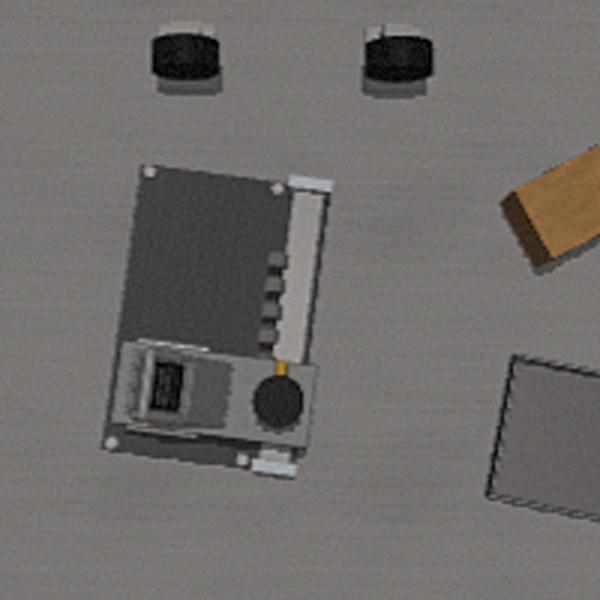

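The call was refused because the rows had no grip value, and the pictures show the scene unchanged. I'll repeat it with grip, using the settled remainder.

```bash
python3 -m inch '[{"tx":111,"ty":49,"tz":65,"ax":-0.109,"ay":0.295,"az":-0.126,"grip":255},{"tx":111,"ty":49,"tz":65,"ax":-0.109,"ay":0.295,"az":-0.126,"grip":255},{"tx":111,"ty":49,"tz":65,"ax":-0.109,"ay":0.295,"az":-0.126,"grip":255},{"tx":111,"ty":49,"tz":65,"ax":-0.109,"ay":0.295,"az":-0.126,"grip":255},{"tx":111,"ty":49,"tz":65,"ax":-0.109,"ay":0.295,"az":-0.126,"grip":255}]'
python3 - <<'E'
from h import *
st(); print(np.round(env.get_state()['joint_positions'],2))
for nn in ['scene','top']:
    s=env.snapshot(nn); cv2.imwrite(f'pics/{nn}2.png',cv2.resize(s['pixels'][100:300,240:440],None,fx=3,fy=3,interpolation=cv2.INTER_CUBIC))
delta(B+.13*n,RB)
E
```

```text
t: 2.6
eef_pos: [0.5161, 0.2084, 0.2475]
eef_rot: [-0.263, 0.624, -0.338, 0.654]
contact_force: [-1.0, 0.7, -0.8]
gripper_width: 0.0003
t 2.6 tcp [0.5161 0.2084 0.2475] q [-0.2628  0.6238 -0.3378  0.654 ] F [-1.   0.7 -0.8] w 0.0003
[-1.08  0.72  0.55  1.45  0.17  1.52 -0.73]
tx ty tz [8.5 4.2 5.4] a [-0.0039  0.0162 -0.0066] deg 1.0
```

View pics/scene2.png

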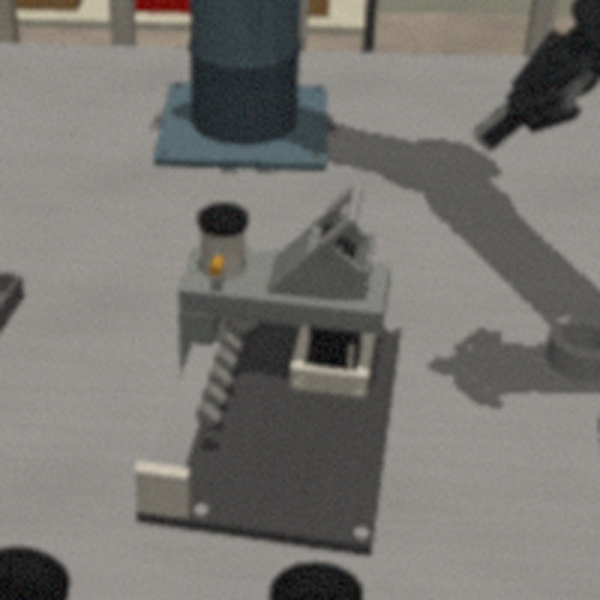

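```bash
python3 -m inch '[{"tx":8.5,"ty":34,"tz":5.4,"ax":-0.004,"ay":0.016,"az":-0.007,"grip":255},{"tx":8.5,"ty":34,"tz":5.4,"ax":-0.004,"ay":0.016,"az":-0.007,"grip":255},{"tx":8.5,"ty":34,"tz":5.4,"ax":-0.004,"ay":0.016,"az":-0.007,"grip":255}]'
python3 - <<'E'
from h import *
st(); delta(B+.10*n,RB)
for nn in ['scene','top']:
    s=env.snapshot(nn); cv2.imwrite(f'pics/{nn}3.png',cv2.resize(s['pixels'][100:300,240:440],None,fx=3,fy=3,interpolation=cv2.INTER_CUBIC))
    P=np.linalg.inv(s['pose'])@np.r_[env.get_state()['eef_pos'],1]; print(nn,s['fx']*P[0]/P[2]+s['cx'],s['fy']*P[1]/P[2]+s['cy'])
delta(B+.10*n,RB)
E
```

```text
t: 3.0
eef_pos: [0.5172, 0.1809, 0.2269]
eef_rot: [-0.257, 0.621, -0.338, 0.659]
contact_force: [0.0, 0.4, 0.9]
gripper_width: 0.0002
t 3.0 tcp [0.5172 0.1809 0.2269] q [-0.2571  0.6209 -0.3384  0.6587] F [0.  0.4 0.9] w 0.0002
tx ty tz [-0.7 -0.2 -0.2] a [ 0.0008 -0.0008  0.0016] deg 0.1
scene 380.4242106962291 160.48008777414168
top 266.2063128133729 223.13689897367237
tx ty tz [-0.2  0.8 -0.8] a [-0.0008 -0.0008  0.0003] deg 0.1
```

View pics/scene3.png

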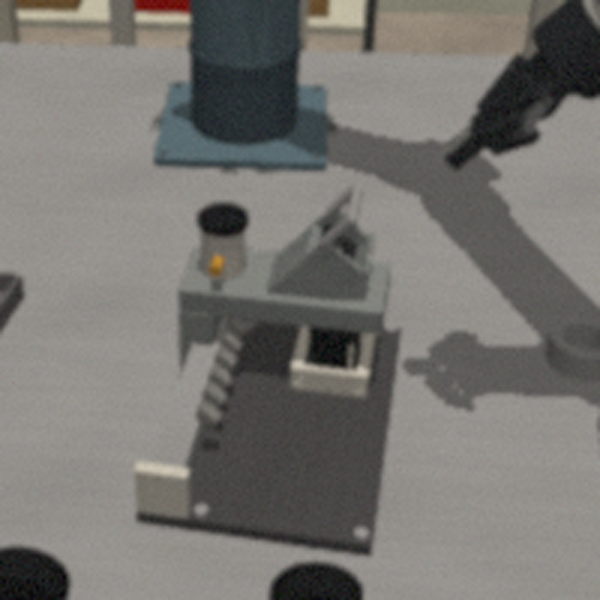

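View pics/top3.png

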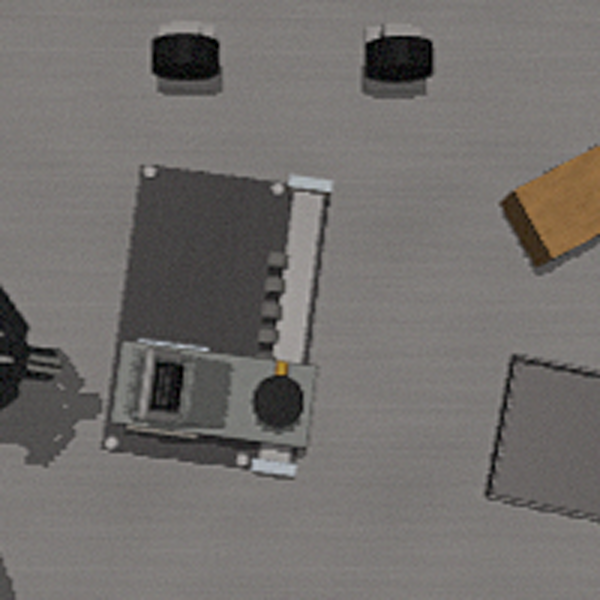

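Run:
```python
from h import *
s0=st()
for nn in ['scene','top']:
    s=env.snapshot(nn); st(); P=cloud(s); R0=rot(s0['eef_rot']).as_matrix(); q=(P-s0['eef_pos'])@R0*1000
    m=(abs(q[:,0])<60)&(abs(q[:,2])<60)&(q[:,1]>-90)&(q[:,1]<40)&(P[:,2]>.19); q=q[m]
    print(nn,len(q)); 
    for k in range(-90,40,6):
        w=q[(q[:,1]>=k)&(q[:,1]<k+6)]
        if len(w): print(k,len(w),w[:,[0,2]].min(0).round(1),w[:,[0,2]].max(0).round(1))
```

```text
t 3.1 tcp [0.5179 0.1818 0.2273] q [-0.258   0.6205 -0.3382  0.6588] F [0.  1.3 0.1] w -0.0001
t 3.15 tcp [0.518  0.1817 0.2274] q [-0.258   0.6204 -0.3382  0.6589] F [ 0.2  0.1 -0.6] w 0.0002
scene 246
-90 32 [-11.4 -40.1] [13.9 42.1]
-84 39 [-11.  -34.9] [14.2 37.9]
-78 30 [-10.1 -29. ] [14.3 33.6]
-72 11 [-3.8 -9.6] [14.  16.6]
-66 21 [-10.1  -4.5] [13.5 16.6]
-60 26 [-9.3 -3.8] [11.8 15.6]
-54 24 [-10.6 -10. ] [13.4 15. ]
-48 23 [-8.9 -4.9] [11.8 15.9]
-42 20 [-9.1 -5.2] [13.4 17.4]
-36 18 [-11.   -3.6] [12.5 11.1]
-30 2 [-4.8  5.7] [10.1  6.3]
t 3.2 tcp [0.5181 0.1815 0.2273] q [-0.2578  0.6203 -0.3383  0.659 ] F [ 0.5 -0.3  0.9] w -0.0002
top 321
-90 95 [-11.8 -40.7] [15.3 40.5]
-84 61 [ -9.1 -35.3] [16.2 32.1]
-78 40 [-13.6 -29.9] [13.4 29.7]
-72 22 [-10.2 -14.7] [13.2 17.8]
-66 20 [ -0.7 -11.2] [12.1 13.7]
-60 16 [  3.6 -13. ] [11.3 12.5]
-54 24 [  3.8 -12.6] [12.3 12.9]
-48 18 [  4.6 -11.9] [12.5 13.7]
-42 19 [  3.8 -11.2] [11.6 12. ]
-36 6 [ 5.4 -5.5] [9.2 9.6]
```

Run:
```python
from h import *
import pickle
p0=np.array([.1789,.6249,.2029]); R0=rot([-0.7002,0.7003,-0.0982,0.0983]).as_matrix()
for nn in ['scene','top']:
    s=pickle.load(open(nn+'0.pkl','rb')); P=cloud(s); q=(P-p0)@R0*1000
    m=(abs(q[:,0])<60)&(abs(q[:,2])<80)&(q[:,1]>-110)&(q[:,1]<60)&(P[:,2]>.1); q=q[m]
    print(nn,len(q)); 
    for k in range(-110,60,6):
        w=q[(q[:,1]>=k)&(q[:,1]<k+6)]
        if len(w): print(k,len(w),w[:,[0,2]].min(0).round(1),w[:,[0,2]].max(0).round(1))
```

```text
scene 404
-110 88 [-18.1 -74.1] [19.4 69.9]
-104 63 [-12.7 -73.3] [19.5 71.8]
-98 64 [-12.3 -74.5] [19.3 70.3]
-92 48 [ -5.3 -72.9] [17.6 71.9]
-86 19 [  3.8 -62.4] [16.3 63.2]
-80 24 [-10.8 -58.5] [15.1 53.9]
-74 19 [ -1.8 -56.8] [15.6 53.3]
-68 23 [ -9.4 -57.9] [15.7 52.8]
-62 19 [  1.5 -57. ] [14.7 54.5]
-56 21 [-14.2 -58. ] [14.6 53.2]
-50 13 [-13.3 -53.9] [13.8 50.7]
-44 3 [ 1.5 41.2] [ 6.8 46.7]
top 346
-110 70 [ -9.4 -73.9] [17.8 70.4]
-104 56 [-12.8 -72.9] [16.9 71.5]
-98 68 [-13.7 -74.8] [13.5 73.8]
-92 37 [ -9.2 -73.1] [13.6 74.2]
-86 13 [ -1.5 -71.3] [12.6 64.1]
-80 8 [  7.2 -53.3] [11. 49.]
-74 14 [  2.1 -56. ] [11.7 48.5]
-68 15 [  3.7 -56.6] [11.7 56.1]
-62 21 [ -2.8 -55.6] [11.3 55.9]
-56 19 [ -5.9 -55.2] [11.4 56.4]
-50 19 [ -8.1 -49.8] [12.  48.6]
-44 6 [-10.4 -47.9] [ 9.  47.4]
```

The seen fingertips end about 30 mm short of the reported TCP, both open and shut and in both cameras. I'll approach in short steps and let the contact force show which is right.

```bash
python3 -m inch '[{"tx":0,"ty":40,"tz":0,"ax":0,"ay":0,"az":0,"grip":255},{"tx":0,"ty":70,"tz":-1,"ax":0,"ay":0,"az":0,"grip":255},{"tx":0,"ty":70,"tz":-1,"ax":0,"ay":0,"az":0,"grip":255}]'
python3 - <<'E'
from h import *
st(); delta(B,RB)
for nn in ['scene','top']:
    s=env.snapshot(nn); cv2.imwrite(f'pics/{nn}4.png',cv2.resize(s['pixels'][130:250,260:400],None,fx=5,fy=5,interpolation=cv2.INTER_CUBIC))
s0=st(); delta(B,RB)
E
```

```text
t: 3.5
eef_pos: [0.5093, 0.1325, 0.1721]
eef_rot: [-0.254, 0.622, -0.339, 0.659]
contact_force: [0.4, 0.0, -0.2]
gripper_width: -0.0001
t 3.5 tcp [0.5093 0.1325 0.1721] q [-0.2539  0.6216 -0.3386  0.6591] F [ 0.4  0.  -0.2] w -0.0001
tx ty tz [-3.1 26.3  1.7] a [ 0.0052 -0.0027  0.0061] deg 0.5
t 3.6 tcp [0.5116 0.1361 0.1739] q [-0.257   0.6203 -0.3384  0.6593] F [1.1 0.4 1. ] w -0.0002
tx ty tz [-1.2 30.2 -0.2] a [ 0.0003 -0.0025  0.0015] deg 0.2
```

View pics/scene4.png

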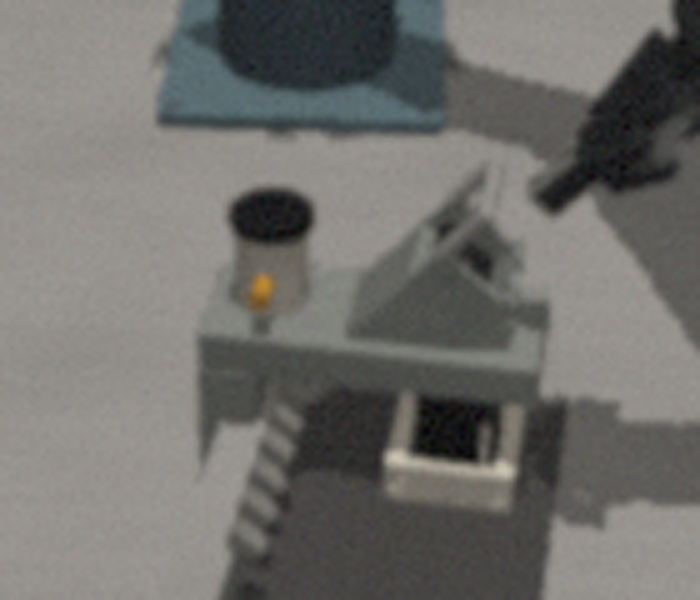

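View pics/top4.png

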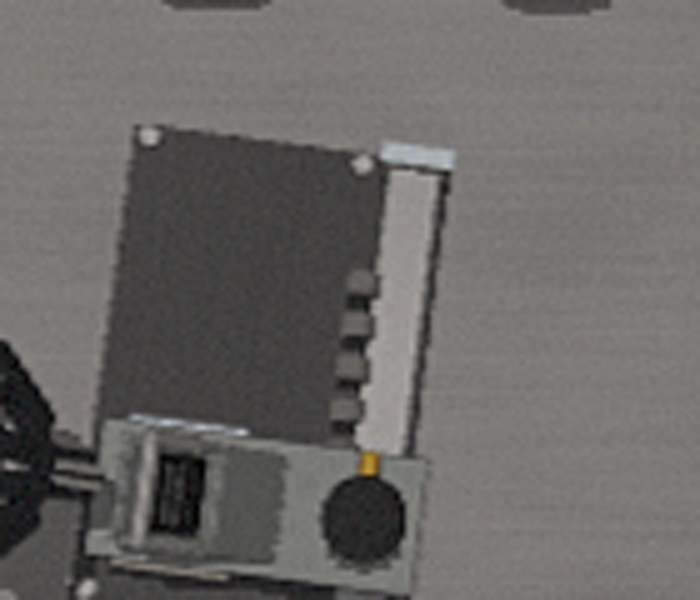

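```bash
python3 -m inch '[{"tx":-0.5,"ty":12,"tz":0,"ax":0,"ay":0,"az":0,"grip":255},{"tx":-1,"ty":24,"tz":0,"ax":0,"ay":0,"az":0,"grip":255},{"tx":-1,"ty":24,"tz":0,"ax":0,"ay":0,"az":0,"grip":255}]'
python3 - <<'E'
from h import *
st()
for nn in ['scene','top']:
    s=env.snapshot(nn); cv2.imwrite(f'pics/{nn}5.png',cv2.resize(s['pixels'][130:250,260:400],None,fx=5,fy=5,interpolation=cv2.INTER_CUBIC))
s0=st(); delta(B,RB)
E
```

```text
t: 3.9
eef_pos: [0.5088, 0.1195, 0.1538]
eef_rot: [-0.256, 0.621, -0.339, 0.659]
contact_force: [0.6, 0.0, -0.1]
gripper_width: 0.0002
t 3.9 tcp [0.5088 0.1195 0.1538] q [-0.2556  0.6208 -0.3385  0.6593] F [ 0.6  0.  -0.1] w 0.0002
t 4.0 tcp [0.5095 0.1206 0.1545] q [-0.2564  0.6204 -0.3385  0.6594] F [-0.1  0.9  0.2] w 0.0002
tx ty tz [-0.7  5.3 -0.1] a [ 0.001  -0.003   0.0023] deg 0.2
```

View pics/scene5.png

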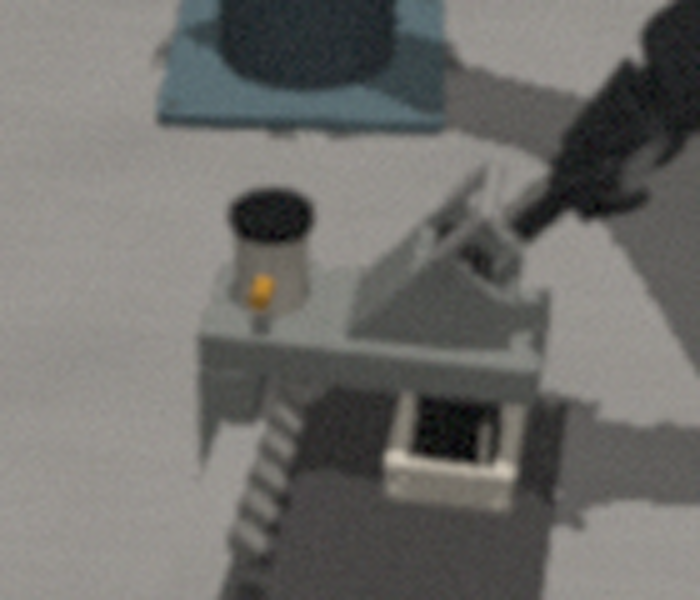

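View pics/top5.png

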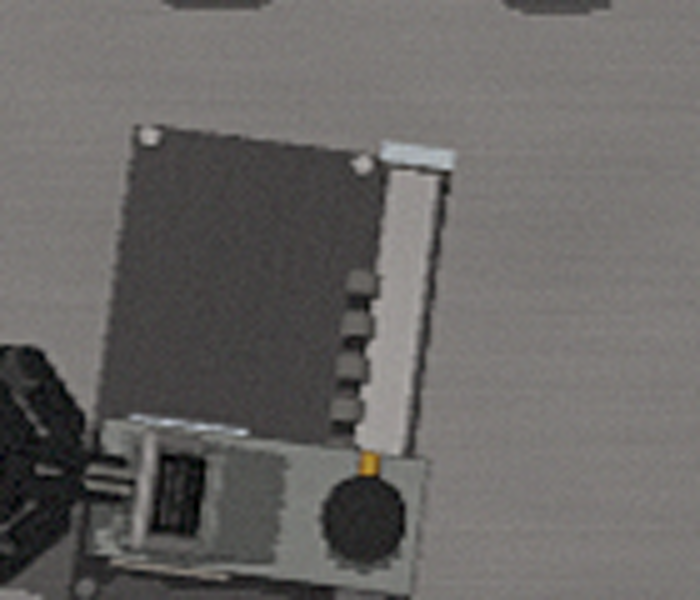

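```bash
python3 -m inch '[{"tx":-2,"ty":10,"tz":0,"ax":0,"ay":0,"az":0,"grip":255},{"tx":-2.5,"ty":20,"tz":0,"ax":0,"ay":0,"az":0,"grip":255},{"tx":-2.5,"ty":20,"tz":0,"ax":0,"ay":0,"az":0,"grip":255}]'
python3 - <<'E'
from h import *
st()
for nn in ['scene','top']:
    s=env.snapshot(nn); cv2.imwrite(f'pics/{nn}6.png',cv2.resize(s['pixels'][130:250,260:400],None,fx=5,fy=5,interpolation=cv2.INTER_CUBIC))
s0=st(); delta(B,RB)
q=(cloud(s)-B)@np.stack([up,Y,n],1)*1000
m=(abs(q[:,1])<60)&(q[:,0]>-60)&(q[:,0]<40)&(q[:,2]>10)&(q[:,2]<80); q=q[m]
for k in range(10,80,6):
    w=q[(q[:,2]>=k)&(q[:,2]<k+6)]
    print(k,len(w),np.round(sorted(w[:,0]))[::max(1,len(w)//12)].tolist())
E
```

```text
t: 4.3
eef_pos: [0.5072, 0.1083, 0.1367]
eef_rot: [-0.255, 0.621, -0.339, 0.659]
contact_force: [-1.1, -0.1, -0.1]
gripper_width: 0.0001
t 4.3 tcp [0.5072 0.1083 0.1367] q [-0.2553  0.6209 -0.3386  0.6593] F [-1.1 -0.1 -0.1] w 0.0001
t 4.4 tcp [0.508  0.1094 0.1375] q [-0.2563  0.6204 -0.3385  0.6594] F [-0.9 -0.8 -0.5] w -0.0001
tx ty tz [  1.7 -15.   -0. ] a [ 0.0013 -0.003   0.0026] deg 0.2
10 34 [-25.0, -23.0, -22.0, -21.0, -19.0, -19.0, -18.0, -18.0, -18.0, -17.0, -16.0, -15.0, -15.0, 27.0, 28.0, 29.0, 29.0]
16 26 [-21.0, -21.0, -20.0, -19.0, -18.0, -15.0, 9.0, 25.0, 27.0, 28.0, 29.0, 30.0, 31.0]
22 12 [25.0, 27.0, 27.0, 28.0, 28.0, 29.0, 29.0, 29.0, 30.0, 30.0, 30.0, 32.0]
28 16 [-2.0, 4.0, 5.0, 5.0, 5.0, 6.0, 25.0, 25.0, 27.0, 27.0, 28.0, 28.0, 29.0, 29.0, 29.0, 31.0]
34 32 [3.0, 5.0, 6.0, 6.0, 6.0, 7.0, 8.0, 9.0, 12.0, 26.0, 27.0, 27.0, 28.0, 29.0, 30.0, 31.0]
40 60 [3.0, 5.0, 8.0, 23.0, 25.0, 27.0, 27.0, 28.0, 28.0, 29.0, 30.0, 31.0]
46 54 [-9.0, 7.0, 8.0, 9.0, 22.0, 23.0, 25.0, 25.0, 26.0, 26.0, 27.0, 28.0, 29.0, 31.0]
52 18 [-5.0, -1.0, 3.0, 3.0, 3.0, 4.0, 4.0, 4.0, 5.0, 8.0, 8.0, 9.0, 9.0, 9.0, 9.0, 10.0, 11.0, 12.0]
58 32 [-14.0, -4.0, 3.0, 5.0, 5.0, 6.0, 7.0, 8.0, 8.0, 9.0, 9.0, 10.0, 11.0, 11.0, 11.0, 12.0]
64 70 [-11.0, -9.0, -6.0, -3.0, 3.0, 5.0, 6.0, 7.0, 8.0, 9.0, 9.0, 10.0, 10.0, 11.0]
70 62 [-17.0, -11.0, -11.0, -10.0, -7.0, -1.0, 5.0, 6.0, 7.0, 8.0, 9.0, 10.0, 12.0]
76 23 [-11.0, -9.0, -9.0, -8.0, 4.0, 5.0, 6.0, 7.0, 8.0, 8.0, 8.0, 9.0, 9.0, 9.0, 9.0, 9.0, 10.0, 10.0, 10.0, 11.0, 11.0, 13.0, 13.0]
```

View pics/scene6.png

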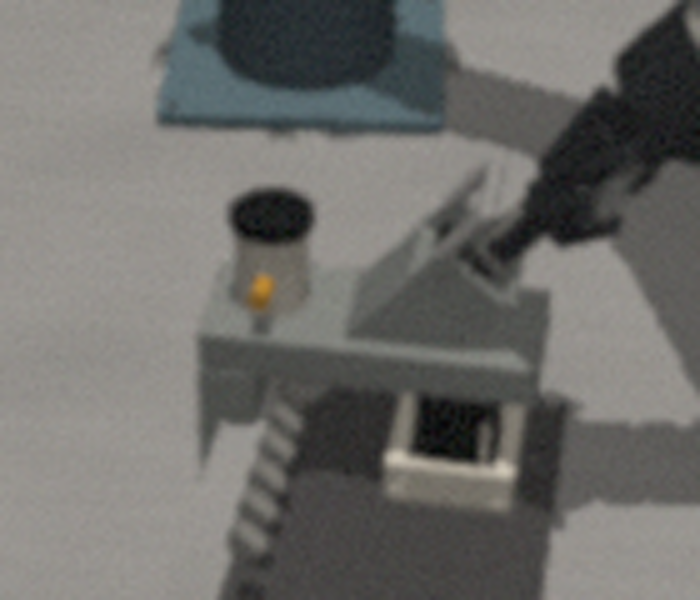

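View pics/top6.png

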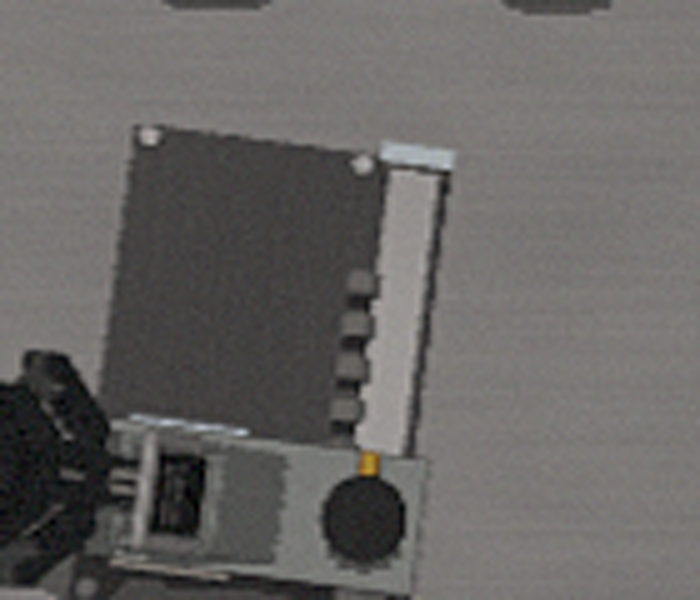

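```bash
python3 -m inch '[{"tx":0,"ty":8,"tz":0,"ax":0,"ay":0,"az":0,"grip":255},{"tx":0,"ty":13,"tz":0,"ax":0,"ay":0,"az":0,"grip":255},{"tx":0,"ty":13,"tz":0,"ax":0,"ay":0,"az":0,"grip":255}]'
python3 - <<'E'
from h import *
s=st(); delta(B,RB); print('F.n',n@np.array(s['contact_force']))
E
python3 -m inch '[{"tx":0,"ty":3,"tz":0,"ax":0,"ay":0,"az":0,"grip":255},{"tx":0,"ty":3,"tz":0,"ax":0,"ay":0,"az":0,"grip":255}]'
python3 - <<'E'
from h import *
s=st(); delta(B,RB); print('F.n',n@np.array(s['contact_force']))
E
```

```text
t: 4.7
eef_pos: [0.5066, 0.1006, 0.1273]
eef_rot: [-0.256, 0.621, -0.339, 0.659]
contact_force: [0.2, -0.4, 1.2]
gripper_width: 0.0002
t 4.7 tcp [0.5066 0.1006 0.1273] q [-0.2559  0.6206 -0.3386  0.6594] F [ 0.2 -0.4  1.2] w 0.0002
tx ty tz [  1.4 -28.5   0.2] a [ 0.0019 -0.0031  0.003 ] deg 0.3
F.n 0.6851642763890069
t: 4.9
eef_pos: [0.507, 0.0997, 0.1255]
eef_rot: [-0.257, 0.62, -0.338, 0.659]
contact_force: [-0.2, 1.7, 3.9]
gripper_width: -0.0001
t 4.9 tcp [0.507  0.0997 0.1255] q [-0.2568  0.6202 -0.3385  0.6594] F [-0.2  1.7  3.9] w -0.0001
tx ty tz [  1.9 -30.4  -0.3] a [ 0.0005 -0.0029  0.0018] deg 0.2
F.n 4.0757792126054175
```

Contact comes at 30 mm past the reported TCP with about 4 N, so the fingertips really end 30 mm behind it. Now I press further.

```bash
python3 -m inch '[{"tx":0,"ty":3,"tz":0,"ax":0,"ay":0,"az":0,"grip":255},{"tx":0,"ty":6,"tz":0,"ax":0,"ay":0,"az":0,"grip":255},{"tx":0,"ty":6,"tz":0,"ax":0,"ay":0,"az":0,"grip":255}]'
python3 - <<'E'
from h import *
s=st(); delta(B,RB); print('F.n',n@np.array(s['contact_force']))
E
python3 -m inch '[{"tx":0,"ty":3,"tz":0,"ax":0,"ay":0,"az":0,"grip":255},{"tx":0,"ty":3,"tz":0,"ax":0,"ay":0,"az":0,"grip":255}]'
python3 - <<'E'
from h import *
s=st(); delta(B,RB); print('F.n',n@np.array(s['contact_force']))
E
```

```text
t: 5.2
eef_pos: [0.5066, 0.096, 0.1209]
eef_rot: [-0.257, 0.62, -0.338, 0.659]
contact_force: [-0.5, 4.0, 6.9]
gripper_width: -0.0002
t 5.2 tcp [0.5066 0.096  0.1209] q [-0.257   0.6202 -0.3384  0.6594] F [-0.5  4.   6.9] w -0.0002
tx ty tz [  2.  -36.3  -0.4] a [ 0.0002 -0.0028  0.0015] deg 0.2
F.n 7.80372918414963
t: 5.4
eef_pos: [0.5076, 0.0951, 0.1198]
eef_rot: [-0.258, 0.62, -0.338, 0.66]
contact_force: [-0.2, 6.5, 13.6]
gripper_width: -0.0002
t 5.4 tcp [0.5076 0.0951 0.1198] q [-0.2579  0.6196 -0.338   0.6598] F [-0.2  6.5 13.6] w -0.0002
tx ty tz [  2.1 -37.7  -1.3] a [-0.0021 -0.0032  0.0006] deg 0.2
F.n 14.608835946623191
```

```bash
python3 -m inch '[{"tx":0,"ty":0,"tz":3,"ax":0,"ay":0,"az":0,"grip":255},{"tx":0,"ty":0,"tz":8,"ax":0,"ay":0,"az":0,"grip":255},{"tx":0,"ty":0,"tz":14,"ax":0,"ay":0,"az":0,"grip":255},{"tx":0,"ty":0,"tz":20,"ax":0,"ay":0,"az":0,"grip":255},{"tx":0,"ty":0,"tz":26,"ax":0,"ay":0,"az":0,"grip":255},{"tx":0,"ty":0,"tz":32,"ax":0,"ay":0,"az":0,"grip":255}]'
python3 - <<'E'
from h import *
s=st(); delta(B,RB); f=np.array(s['contact_force']); print('F.n',n@f,'F.Y',Y@f,'F.up',up@f)
for nn in ['top']:
    s=env.snapshot(nn); cv2.imwrite(f'pics/{nn}7.png',cv2.resize(s['pixels'][130:250,260:400],None,fx=5,fy=5,interpolation=cv2.INTER_CUBIC))
E
```

```text
t: 6.0
eef_pos: [0.5392, 0.0911, 0.1198]
eef_rot: [-0.258, 0.62, -0.338, 0.66]
contact_force: [-1.3, 6.0, 12.2]
gripper_width: -0.0
t 6.0 tcp [0.5392 0.0911 0.1198] q [-0.2578  0.6197 -0.3382  0.6596] F [-1.3  6.  12.2] w -0.0
tx ty tz [  2.1 -37.7 -33.2] a [-0.0015 -0.003   0.0005] deg 0.2
F.n 13.063584791337215 F.Y -2.0081252057720382 F.up 3.4020936963421446
```

View pics/top7.png

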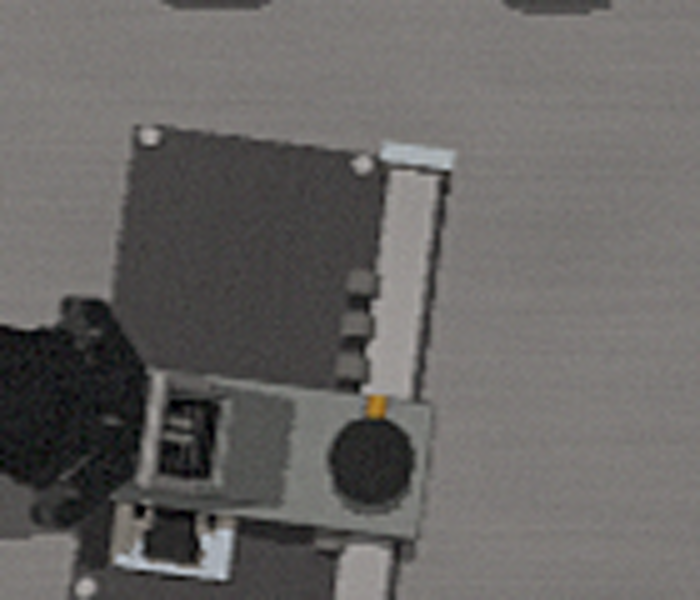

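The head moves with the fingers: it has travelled about 32 mm and the nest is showing below it at (180,545). I'll continue the slide.

```bash
python3 -m inch '[{"tx":0,"ty":0,"tz":7,"ax":0,"ay":0,"az":0,"grip":255},{"tx":0,"ty":0,"tz":16,"ax":0,"ay":0,"az":0,"grip":255},{"tx":0,"ty":0,"tz":26,"ax":0,"ay":0,"az":0,"grip":255},{"tx":0,"ty":0,"tz":36,"ax":0,"ay":0,"az":0,"grip":255},{"tx":0,"ty":0,"tz":46,"ax":0,"ay":0,"az":0,"grip":255},{"tx":0,"ty":0,"tz":56,"ax":0,"ay":0,"az":0,"grip":255},{"tx":0,"ty":0,"tz":66,"ax":0,"ay":0,"az":0,"grip":255},{"tx":0,"ty":0,"tz":74,"ax":0,"ay":0,"az":0,"grip":255}]'
python3 - <<'E'
from h import *
s=st(); delta(B,RB); f=np.array(s['contact_force']); print('F.n',n@f,'F.Y',Y@f,'F.up',up@f,np.round(s['joint_positions'],2))
E
```

```text
t: 6.85
eef_pos: [0.6128, 0.0818, 0.1199]
eef_rot: [-0.258, 0.62, -0.338, 0.66]
contact_force: [-1.8, 7.0, 12.2]
gripper_width: -0.0003
t 6.85 tcp [0.6128 0.0818 0.1199] q [-0.258   0.6196 -0.3382  0.6596] F [-1.8  7.  12.2] w -0.0003
tx ty tz [   2.3  -37.9 -107.4] a [-0.0019 -0.003   0.0002] deg 0.2
F.n 13.657972558901877 F.Y -2.663323764769772 F.up 2.662467421577525 [-0.84  0.9   0.54  1.47  0.18  1.23 -0.63]
```

```bash
python3 -m inch '[{"tx":0,"ty":0,"tz":7,"ax":0,"ay":0,"az":0,"grip":255},{"tx":0,"ty":0,"tz":14,"ax":0,"ay":0,"az":0,"grip":255},{"tx":0,"ty":0,"tz":20,"ax":0,"ay":0,"az":0,"grip":255},{"tx":0,"ty":0,"tz":24,"ax":0,"ay":0,"az":0,"grip":255},{"tx":0,"ty":0,"tz":27,"ax":0,"ay":0,"az":0,"grip":255},{"tx":0,"ty":0,"tz":27,"ax":0,"ay":0,"az":0,"grip":255}]'
python3 - <<'E'
from h import *
s=st(); delta(B,RB); f=np.array(s['contact_force']); print('F.n',n@f,'F.Y',Y@f,'F.up',up@f)
E
```

```text
t: 7.45
eef_pos: [0.638, 0.0785, 0.1199]
eef_rot: [-0.257, 0.62, -0.339, 0.659]
contact_force: [-5.3, 6.6, 12.2]
gripper_width: 0.0
t 7.45 tcp [0.638  0.0785 0.1199] q [-0.2571  0.6202 -0.3388  0.6591] F [-5.3  6.6 12.2] w 0.0
tx ty tz [   2.3  -37.6 -132.9] a [ 0.0008 -0.0025  0.0008] deg 0.2
F.n 13.15435360888888 F.Y -6.1300908931240405 F.up 3.3005882640499227
```

Rail force has risen to 6 N after about 132 mm, so the head seems to be at the stop. I'll measure it before letting the button up.

```bash
cat >> h.py <<'E'
def heady():
    import pickle
    s=env.snapshot('top')
    for nm,S in [('before',pickle.load(open('top0.pkl','rb'))),('now',s)]:
        P=cloud(S); f=np.stack([(P-O)@X,(P-O)@Y,P[:,2]],1)*1000
        m=(f[:,0]>25)&(f[:,0]<105)&(abs(f[:,1])<140)&(f[:,2]>106)&(f[:,2]<117); h=f[m]
        c=(f[:,0]>40)&(f[:,0]<92)&(f[:,2]>166)&(f[:,2]<178); cy=f[c]
        print(nm,'top y', np.percentile(h[:,1],[1,99]).round(1), 'cyl y',np.percentile(cy[:,1],[3,97]).round(1), len(cy))
    return s
E
python3 - <<'E'
from h import *
s=heady(); cv2.imwrite('pics/top8.png',cv2.resize(s['pixels'][130:250,260:400],None,fx=5,fy=5,interpolation=cv2.INTER_CUBIC))
st()
E
```

```text
before top y [-121.7  -43.5] cyl y [-103.4  -62. ] 235
now top y [10.  88.4] cyl y [28.1 70.3] 233
t 7.5 tcp [0.638  0.0786 0.1199] q [-0.2572  0.6202 -0.3387  0.6591] F [-3.4  7.9 12.6] w 0.0002
```

View pics/top8.png

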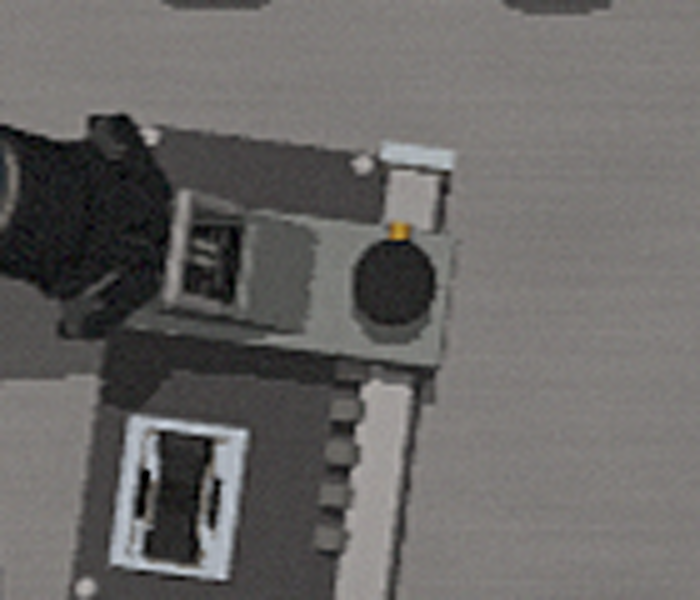

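The head has moved 131.8 mm, which is the end stop, and the nest with the cartridge is fully uncovered at (180,500). Now I back straight off along the button axis.

```bash
python3 -m inch '[{"tx":0,"ty":-4,"tz":0,"ax":0,"ay":0,"az":0,"grip":255},{"tx":0,"ty":-8,"tz":0,"ax":0,"ay":0,"az":0,"grip":255},{"tx":0,"ty":-14,"tz":-1,"ax":0,"ay":0,"az":0,"grip":255},{"tx":0,"ty":-24,"tz":-2,"ax":0,"ay":0,"az":0,"grip":255},{"tx":0,"ty":-60,"tz":-2,"ax":0,"ay":0,"az":0,"grip":255},{"tx":0,"ty":-100,"tz":-2,"ax":0,"ay":0,"az":0,"grip":255},{"tx":0,"ty":-140,"tz":-2,"ax":0,"ay":0,"az":0,"grip":255},{"tx":0,"ty":-140,"tz":-2,"ax":0,"ay":0,"az":0,"grip":255}]'
python3 - <<'E'
from h import *
import pickle
st(); s=heady(); pickle.dump(s,open('top9.pkl','wb'))
cv2.imwrite('pics/top9.png',cv2.resize(s['pixels'][130:250,260:400],None,fx=5,fy=5,interpolation=cv2.INTER_CUBIC))
s2=env.snapshot('scene'); pickle.dump(s2,open('scene9.pkl','wb')); cv2.imwrite('pics/scene9.png',cv2.resize(s2['pixels'][130:280,280:430],None,fx=4,fy=4,interpolation=cv2.INTER_CUBIC))
for S in (s,s2):
  for q in ['cartridge','tab_grip','nest_top','tray']:
    for d in env.tip_of(S,q)[:2]: print(S['shot'],q,round(d['p'],2),np.round(d['at'],1),px2w(S,d['at']).round(4),px2w(S,d['at'],.0665).round(4))
E
```

```text
t: 8.3
eef_pos: [0.6498, 0.1717, 0.2296]
eef_rot: [-0.261, 0.618, -0.338, 0.66]
contact_force: [0.2, 0.5, -0.2]
gripper_width: 0.0002
t 8.3 tcp [0.6498 0.1717 0.2296] q [-0.2612  0.6184 -0.3376  0.6599] F [ 0.2  0.5 -0.2] w 0.0002
before top y [-121.7  -43.5] cyl y [-103.4  -62. ] 235
now top y [10.  88.5] cyl y [28.6 70.3] 231
19 cartridge 0.68 [298.  228.6] [0.5078 0.1062 0.0752] [0.508  0.1066 0.0665]
19 tab_grip 0.59 [293.8 229. ] [0.5065 0.1184 0.0779] [0.5067 0.1191 0.0665]
19 nest_top 0.8 [297.2 230.3] [0.5027 0.1084 0.077 ] [0.5029 0.1089 0.0665]
19 tray 0.96 [431.8 249.3] [ 0.4472 -0.3092  0.0044] [ 0.4485 -0.2931  0.0665]
20 tab_grip 0.43 [350.3 207.6] [0.6175 0.1076 0.1459] [0.5121 0.1118 0.0665]
20 tab_grip 0.24 [348.2 210.7] [0.6345 0.1023 0.1489] [0.527  0.1059 0.0665]
20 nest_top 0.9 [353.1 215.2] [0.6411 0.1148 0.1405] [0.5466 0.1195 0.0665]
20 tray 0.6 [215.9 209.1] [ 0.4628 -0.3     0.0029] [ 0.5442 -0.2687  0.0665]
```

View pics/top9.png

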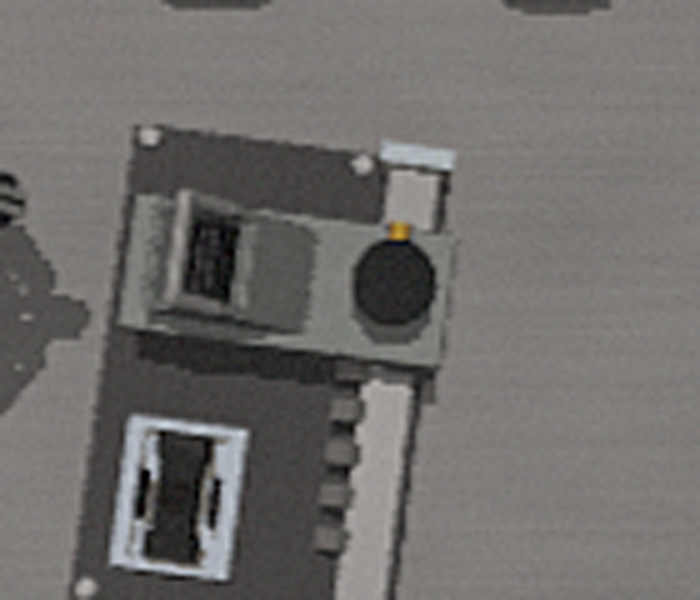

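View pics/scene9.png

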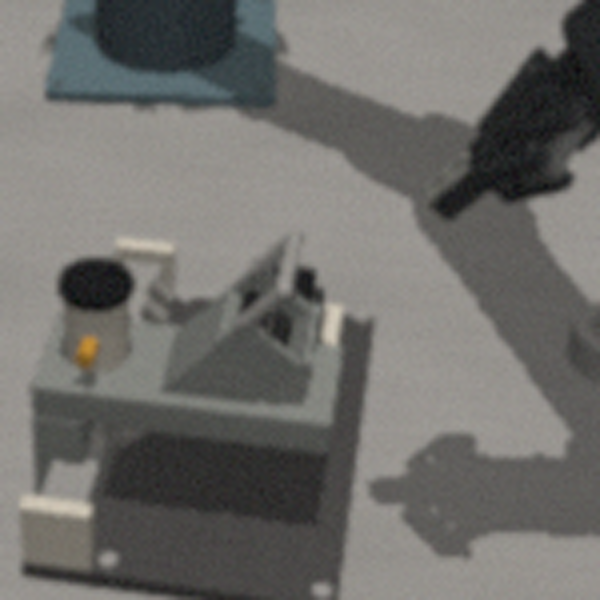

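Run:
```python
from h import *
import pickle
A=np.stack([up,Y,n],1)
for f,dy in [('top0.pkl',0),('top9.pkl',132)]:
    q=(cloud(pickle.load(open(f,'rb')))-B-Y*dy/1000)@A*1000
    m=(abs(q[:,1])<16)&(q[:,0]>-2)&(q[:,0]<15)&(abs(q[:,2])<14); print(f,m.sum(),'button face n',np.median(q[m,2]).round(2))
P=cloud(pickle.load(open('top9.pkl','rb')))
f=np.stack([(P-O)@X,(P-O)@Y,P[:,2]],1)*1000
m=(abs(f[:,0]+40)<34)&(abs(f[:,1]+80)<48); g=f[m]
for zl in [(34,46),(70,84)]:
    w=g[(g[:,2]>zl[0])&(g[:,2]<zl[1])]; r=cv2.minAreaRect(w[:,:2].astype(np.float32)); print(zl,len(w),w.mean(0).round(1),np.percentile(w,[1,99],axis=0).round(1).tolist(),np.round(r[0],1),np.round(r[1],1),round(r[2],1))
w=g[g[:,2]>68]
for y in range(-122,-38,6):
    v=w[(w[:,1]>=y)&(w[:,1]<y+6)]
    if len(v): print(y,len(v),v[:,0].min().round(1),v[:,0].max().round(1),v[:,2].mean().round(1))
```

```text
top0.pkl 55 button face n 0.3
top9.pkl 54 button face n -0.24
(34, 46) 240 [-36.4 -81.4  40. ] [[-73.7, -127.7, 34.7], [-6.6, -36.8, 45.6]] [-40.2 -82.3] [67.6 91.4] 0.0
(70, 84) 278 [-42.1 -82.7  76.8] [[-65.3, -120.0, 70.4], [-19.0, -45.5, 82.4]] [-41.8 -82.7] [75.4 48.4] 89.5
-122 19 -56.0 -26.3 76.3
-116 22 -56.8 -26.7 76.8
-110 21 -57.2 -27.6 77.1
-104 16 -52.5 -31.2 76.9
-98 24 -65.3 -20.4 74.9
-92 27 -66.0 -18.1 76.9
-86 25 -64.0 -18.7 76.4
-80 24 -64.8 -19.3 77.5
-74 25 -65.9 -17.5 76.4
-68 19 -54.5 -30.1 77.2
-62 20 -55.4 -28.0 76.9
-56 22 -56.1 -26.1 77.2
-50 20 -56.8 -26.8 76.0
```

The button is back up, within 0.5 mm of its first reading, and the head stands at the stop. The cartridge centre is at about fixture (-41,-81). Next I compute the move above it.

```bash
cat >> h.py <<'E'
C=F(-41,-81,0)
RA=np.stack([np.cross(-Z,-X),-Z,-X],1); RC=np.stack([np.cross(-Z,X),-Z,X],1)
E
python3 - <<'E'
from h import *
s=st(); print(C.round(4),s['joint_positions'])
delta(C+Z*.19,RA); delta(C+Z*.19,RC)
E
```

```text
t 8.8 tcp [0.6472 0.1659 0.2253] q [-0.2561  0.6205 -0.3386  0.6593] F [-0.3 -0.1  0.2] w -0.0003
[0.5083 0.1158 0.    ] [-0.86280099  0.90071769  0.54626089  1.16923929  0.16545041  1.5451123
 -0.58237038]
tx ty tz [  28.9   70.5 -131.4] a [ 0.5491 -1.5038  0.5481] deg 97.0
tx ty tz [  28.9   70.5 -131.4] a [-0.5476  1.4969  0.5486] deg 96.6
```

```bash
python3 -m inch '[{"tx":0,"ty":0,"tz":-50,"ax":0,"ay":0,"az":0,"grip":255},{"tx":0,"ty":0,"tz":-100,"ax":0,"ay":0,"az":0,"grip":255},{"tx":0,"ty":0,"tz":-131,"ax":-0.05,"ay":0.15,"az":0.055,"grip":255},{"tx":29,"ty":70,"tz":-131,"ax":-0.548,"ay":1.497,"az":0.549,"grip":0},{"tx":29,"ty":70,"tz":-131,"ax":-0.548,"ay":1.497,"az":0.549,"grip":0},{"tx":29,"ty":70,"tz":-131,"ax":-0.548,"ay":1.497,"az":0.549,"grip":0},{"tx":29,"ty":70,"tz":-131,"ax":-0.548,"ay":1.497,"az":0.549,"grip":0},{"tx":29,"ty":70,"tz":-131,"ax":-0.548,"ay":1.497,"az":0.549,"grip":0}]'
python3 - <<'E'
from h import *
s=st(); s=env.snapshot('scene');s=env.snapshot('top'); s=st(); print(np.round(s['joint_positions'],2))
delta(C+Z*.19,RC)
E
```

```text
t: 9.6
eef_pos: [0.5093, 0.1162, 0.1909]
eef_rot: [-0.105, 0.289, -0.586, 0.75]
contact_force: [-0.4, -0.3, -0.2]
gripper_width: 0.0721
t 9.6 tcp [0.5093 0.1162 0.1909] q [-0.1053  0.2889 -0.5858  0.7499] F [-0.4 -0.3 -0.2] w 0.0721
t 9.7 tcp [0.5094 0.1137 0.1919] q [-0.105   0.2891 -0.5852  0.7503] F [ 0.9 -0.2  0. ] w 0.0844
[-0.92  0.6   0.7   1.69 -0.15  1.23 -1.19]
tx ty tz [-0.8  1.4 -2.7] a [-0.2559  0.6922  0.2514] deg 44.7
```

```bash
python3 -m inch '[{"tx":-1,"ty":1,"tz":-3,"ax":-0.256,"ay":0.692,"az":0.251,"grip":0},{"tx":-1,"ty":1,"tz":-3,"ax":-0.256,"ay":0.692,"az":0.251,"grip":0},{"tx":-1,"ty":1,"tz":-3,"ax":-0.256,"ay":0.692,"az":0.251,"grip":0},{"tx":-1,"ty":1,"tz":-3,"ax":-0.256,"ay":0.692,"az":0.251,"grip":0},{"tx":-1,"ty":1,"tz":-3,"ax":-0.256,"ay":0.692,"az":0.251,"grip":0},{"tx":-1,"ty":1,"tz":-3,"ax":-0.256,"ay":0.692,"az":0.251,"grip":0},{"tx":-1,"ty":1,"tz":-3,"ax":-0.256,"ay":0.692,"az":0.251,"grip":0}]'
python3 - <<'E'
from h import *
s=st(); print(np.round(s['joint_positions'],2))
delta(C+Z*.19,RC)
for nn in ['scene','top']:
    s=env.snapshot(nn); cv2.imwrite(f'pics/{nn}10.png',cv2.resize(s['pixels'][110:260,260:410],None,fx=4,fy=4,interpolation=cv2.INTER_CUBIC))
    s0=env.get_state(); R0=rot(s0['eef_rot']).as_matrix(); q=(cloud(s)-s0['eef_pos'])@R0*1000
    m=(abs(q[:,0])<30)&(abs(q[:,2])<80)&(q[:,1]>-80)&(q[:,1]<-40); q=q[m]
    a=q[q[:,2]>0]; b=q[q[:,2]<0]
    for w in (a,b):
        if len(w): print(nn,len(w),np.percentile(w,[2,98],axis=0).round(1).tolist())
delta(C+Z*.19,RC)
E
```

```text
t: 10.4
eef_pos: [0.5074, 0.1198, 0.189]
eef_rot: [0.042, -0.039, -0.706, 0.706]
contact_force: [-0.5, -0.4, -0.1]
gripper_width: 0.0856
t 10.4 tcp [0.5074 0.1198 0.189 ] q [ 0.0418 -0.0389 -0.7056  0.7063] F [-0.5 -0.4 -0.1] w 0.0856
[-0.97  0.44  0.84  1.92 -0.4   0.96 -1.62]
tx ty tz [-1.4 -1.   3.8] a [-0.0012  0.0116  0.004 ] deg 0.7
scene 66 [[-12.0, -79.6, 43.7], [-0.8, -44.9, 57.2]]
scene 65 [[-12.5, -78.9, -54.8], [-2.2, -45.0, -42.0]]
tx ty tz [-0.7 -1.   4.5] a [-0.0015  0.0121  0.0034] deg 0.7
```

View pics/scene10.png

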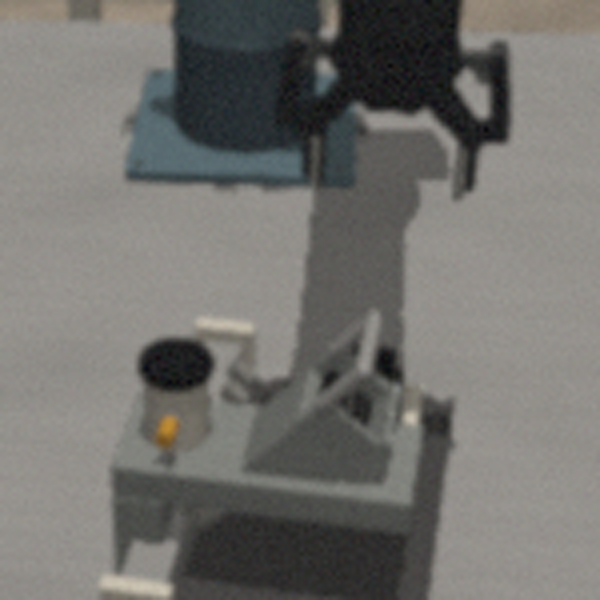

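View pics/top10.png

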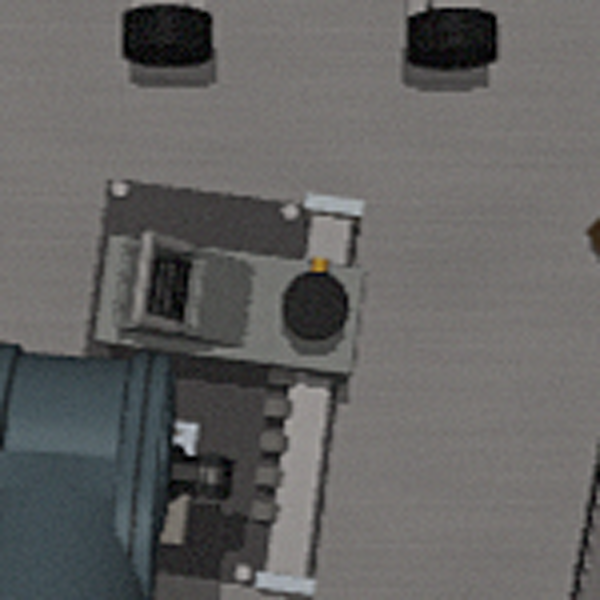

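Run:
```python
from h import *
s=env.snapshot('top'); P=cloud(s); f=np.stack([(P-O)@X,(P-O)@Y,P[:,2]],1)*1000
m=(f[:,2]>230)&(abs(f[:,0])<250); a=f[m]
for y in range(-140,60,20):
    w=a[(a[:,1]>=y)&(a[:,1]<y+20)]
    if len(w): print(y,len(w),'x',w[:,0].min().round(),w[:,0].max().round(),'z',np.percentile(w[:,2],[1,50,99]).round())
s=env.snapshot('scene'); P=cloud(s); f=np.stack([(P-O)@X,(P-O)@Y,P[:,2]],1)*1000
m=(f[:,2]>215)&(abs(f[:,0])<250)&(f[:,1]>-200); a=f[m]
for z in range(215,560,25):
    w=a[(a[:,2]>=z)&(a[:,2]<z+25)]
    if len(w): print('z',z,len(w),'x',w[:,0].min().round(),w[:,0].max().round(),'y',np.percentile(w[:,1],[1,99]).round())
delta(C+Z*.19,RC)
```

```text
-140 651 x -88.0 0.0 z [560. 633. 648.]
-120 638 x -90.0 1.0 z [554. 620. 633.]
-100 707 x -91.0 27.0 z [283. 610. 620.]
-80 662 x -94.0 26.0 z [290. 594. 607.]
-60 520 x -93.0 -2.0 z [541. 584. 595.]
-40 61 x -92.0 -6.0 z [554. 568. 580.]
z 215 17 x -95.0 9.0 y [-79. -66.]
z 240 101 x -101.0 11.0 y [-91. -69.]
z 265 220 x -119.0 29.0 y [-92. -66.]
z 290 384 x -117.0 27.0 y [-94. -61.]
z 315 489 x -115.0 25.0 y [-91. -60.]
z 340 234 x -82.0 -8.0 y [-77. -42.]
z 365 320 x -82.0 -10.0 y [-79. -41.]
z 390 319 x -84.0 -7.0 y [-89. -40.]
z 415 356 x -84.0 -6.0 y [-79. -40.]
z 440 363 x -89.0 -8.0 y [-73. -41.]
z 465 392 x -88.0 -8.0 y [-72. -41.]
z 490 458 x -90.0 -5.0 y [-73. -39.]
z 515 408 x -93.0 -1.0 y [-64. -35.]
z 540 574 x -94.0 -1.0 y [-55. -31.]
tx ty tz [-0.4 -1.1  4.2] a [-0.0013  0.0103  0.003 ] deg 0.6
```

```bash
python3 -m inch '[{"tx":-0.5,"ty":40,"tz":4,"ax":0,"ay":0.01,"az":0.003,"grip":0},{"tx":-0.5,"ty":80,"tz":4,"ax":0,"ay":0.01,"az":0.003,"grip":0},{"tx":-0.5,"ty":120,"tz":4,"ax":0,"ay":0.01,"az":0.003,"grip":0},{"tx":-0.5,"ty":139,"tz":4,"ax":0,"ay":0.01,"az":0.003,"grip":0},{"tx":-0.5,"ty":139,"tz":4,"ax":0,"ay":0.01,"az":0.003,"grip":0}]'
python3 - <<'E'
from h import *
for nn in ['top','scene']:
    s=env.snapshot(nn); cv2.imwrite(f'pics/{nn}11.png',cv2.resize(s['pixels'][150:270,270:390],None,fx=5,fy=5,interpolation=cv2.INTER_CUBIC))
s=st(); delta(C+Z*.016,RC); print(np.round(s['joint_positions'],2))
E
```

```text
t: 11.1
eef_pos: [0.5056, 0.1151, 0.0474]
eef_rot: [0.047, -0.043, -0.705, 0.707]
contact_force: [-0.3, -0.3, 0.4]
gripper_width: 0.0853
t 11.2 tcp [0.5082 0.1153 0.0503] q [ 0.0452 -0.0454 -0.7054  0.7059] F [ 0.  -0.1  0.8] w 0.0856
tx ty tz [-0.  34.3 -0.6] a [-0.0007 -0.0026 -0.0004] deg 0.2
[-0.81  0.65  0.66  2.01 -0.62  0.69 -1.45]
```

View pics/top11.png

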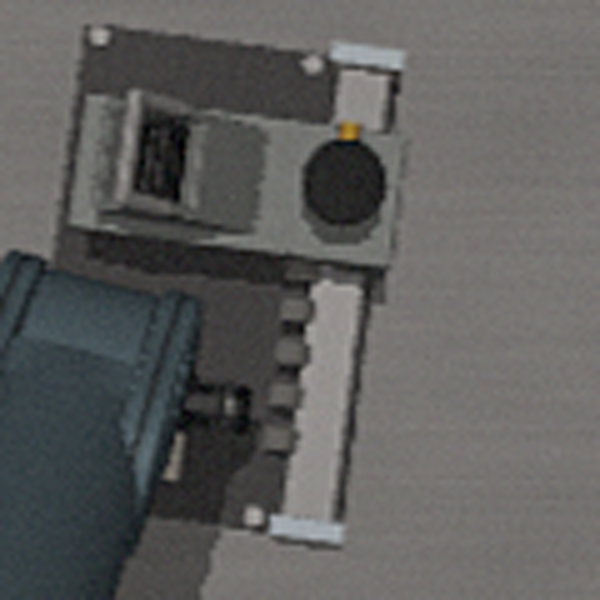

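View pics/scene11.png

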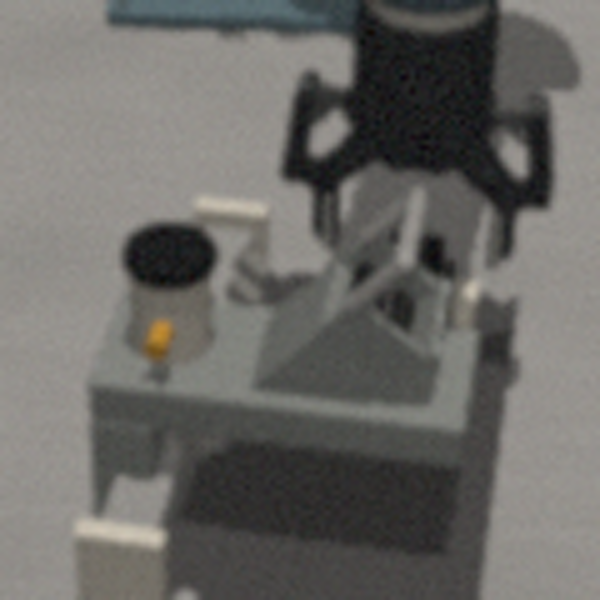

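The fingers straddle the cartridge and the arm is clear of the head. I descend the last 34 mm.

```bash
python3 -m inch '[{"tx":0,"ty":15,"tz":-0.5,"ax":0,"ay":0,"az":0,"grip":0},{"tx":0,"ty":28,"tz":-0.5,"ax":0,"ay":0,"az":0,"grip":0},{"tx":0,"ty":34,"tz":-0.5,"ax":0,"ay":0,"az":0,"grip":0},{"tx":0,"ty":34,"tz":-0.5,"ax":0,"ay":0,"az":0,"grip":0}]'
python3 - <<'E'
from h import *
s=st(); delta(C+Z*.016,RC)
E
```

```text
t: 11.6
eef_pos: [0.5069, 0.1156, 0.0152]
eef_rot: [0.046, -0.045, -0.705, 0.706]
contact_force: [0.1, -0.2, -0.2]
gripper_width: 0.0853
t 11.6 tcp [0.5069 0.1156 0.0152] q [ 0.0461 -0.0452 -0.7054  0.7059] F [ 0.1 -0.2 -0.2] w 0.0853
tx ty tz [-1.3 -0.8 -0.4] a [-0.0008 -0.0036  0.0012] deg 0.2
```

```bash
python3 -m inch '[{"tx":0,"ty":0,"tz":0,"ax":0,"ay":0,"az":0,"grip":120},{"tx":0,"ty":0,"tz":0,"ax":0,"ay":0,"az":0,"grip":150},{"tx":0,"ty":0,"tz":0,"ax":0,"ay":0,"az":0,"grip":255},{"tx":0,"ty":0,"tz":0,"ax":0,"ay":0,"az":0,"grip":255},{"tx":0,"ty":0,"tz":0,"ax":0,"ay":0,"az":0,"grip":255},{"tx":0,"ty":0,"tz":0,"ax":0,"ay":0,"az":0,"grip":255},{"tx":0,"ty":0,"tz":0,"ax":0,"ay":0,"az":0,"grip":255},{"tx":0,"ty":0,"tz":0,"ax":0,"ay":0,"az":0,"grip":255}]' 45
python3 - <<'E'
from h import *
s=st(); delta(C+Z*.016,RC)
E
```

```text
t: 12.4
eef_pos: [0.5084, 0.1156, 0.0176]
eef_rot: [-0.045, 0.046, 0.706, -0.705]
contact_force: [-4.3, -0.6, 15.5]
gripper_width: 0.0308
t 12.4 tcp [0.5084 0.1156 0.0176] q [-0.0453  0.0463  0.7059 -0.7053] F [-4.3 -0.6 15.5] w 0.0308
tx ty tz [ 0.1  1.6 -0.2] a [ 0.001  -0.004  -0.0014] deg 0.2
```

```bash
python3 -m inch '[{"tx":0,"ty":-3,"tz":0,"ax":0,"ay":0,"az":0,"grip":255},{"tx":0,"ty":-6,"tz":0,"ax":0,"ay":0,"az":0,"grip":255},{"tx":0,"ty":-10,"tz":0,"ax":0,"ay":0,"az":0,"grip":255},{"tx":0,"ty":-10,"tz":0,"ax":0,"ay":0,"az":0,"grip":255}]'
python3 - <<'E'
from h import *
s=st()
E
```

```text
t: 12.8
eef_pos: [0.5079, 0.1158, 0.0264]
eef_rot: [0.045, -0.046, -0.706, 0.706]
contact_force: [0.4, -0.5, -2.2]
gripper_width: 0.0303
t 12.8 tcp [0.5079 0.1158 0.0264] q [ 0.0453 -0.0459 -0.7056  0.7057] F [ 0.4 -0.5 -2.2] w 0.0303
```

Fz is -2.2 N, which matches the cartridge's weight, so it seems free. I lift and look.

```bash
python3 -m inch '[{"tx":0,"ty":-15,"tz":0,"ax":0,"ay":0,"az":0,"grip":255},{"tx":0,"ty":-35,"tz":0,"ax":0,"ay":0,"az":0,"grip":255},{"tx":0,"ty":-65,"tz":0,"ax":0,"ay":0,"az":0,"grip":255},{"tx":0,"ty":-100,"tz":0,"ax":0,"ay":0,"az":0,"grip":255},{"tx":0,"ty":-130,"tz":0,"ax":0,"ay":0,"az":0,"grip":255},{"tx":0,"ty":-150,"tz":0,"ax":0,"ay":0,"az":0,"grip":255},{"tx":0,"ty":-150,"tz":0,"ax":0,"ay":0,"az":0,"grip":255}]'
python3 - <<'E'
from h import *
st()
for nn in ['top','scene']:
    s=env.snapshot(nn); cv2.imwrite(f'pics/{nn}12.png',cv2.resize(s['pixels'][110:260,270:420],None,fx=4,fy=4,interpolation=cv2.INTER_CUBIC))
s0=st(); R0=rot(s0['eef_rot']).as_matrix(); q=(cloud(s)-s0['eef_pos'])@R0*1000
m=(abs(q[:,0])<50)&(abs(q[:,2])<50)&(q[:,1]>-80)&(q[:,1]<30); q=q[m]
for k in range(-80,30,6):
    w=q[(q[:,1]>=k)&(q[:,1]<k+6)]
    if len(w): print(k,len(w),np.percentile(w[:,[0,2]],[2,98],axis=0).round(1).tolist())
print('tray',px2w(s,[0,0],0)[:0]); Tr=np.array([.4547,-.311,0])
delta(Tr+Z*.19,RC)
E
```

```text
t: 13.5
eef_pos: [0.5093, 0.1159, 0.1791]
eef_rot: [-0.044, 0.047, 0.706, -0.705]
contact_force: [0.6, 0.2, -1.4]
gripper_width: 0.0307
t 13.5 tcp [0.5093 0.1159 0.1791] q [-0.0442  0.0475  0.7064 -0.7048] F [ 0.6  0.2 -1.4] w 0.0307
t 13.6 tcp [0.5072 0.116  0.1761] q [-0.0456  0.0456  0.7058 -0.7055] F [-0.5 -1.1 -2.4] w 0.0308
-80 45 [[-15.3, -43.9], [-1.9, 44.2]]
-74 21 [[-14.7, -36.3], [-1.2, 34.3]]
-68 43 [[-17.0, -26.1], [31.4, 26.1]]
-62 184 [[-37.5, -24.0], [35.3, 25.8]]
-56 49 [[-41.2, -26.9], [-4.8, 27.9]]
-50 47 [[-38.6, -27.4], [-6.3, 27.2]]
-44 43 [[-38.2, -25.8], [-7.2, 27.2]]
-38 37 [[-39.4, -21.3], [-8.4, 21.2]]
-32 23 [[-39.1, -14.9], [-22.1, 14.0]]
-26 28 [[-38.4, -16.2], [-10.2, 14.8]]
-20 27 [[-38.4, -20.3], [-4.8, 17.7]]
-14 41 [[-38.4, -20.7], [13.7, 22.7]]
-8 16 [[-37.2, -21.2], [-5.4, 13.3]]
tray []
tx ty tz [ -2.9 -14.1 430.2] a [ 0.0003 -0.0034 -0.    ] deg 0.2
```

View pics/scene12.png

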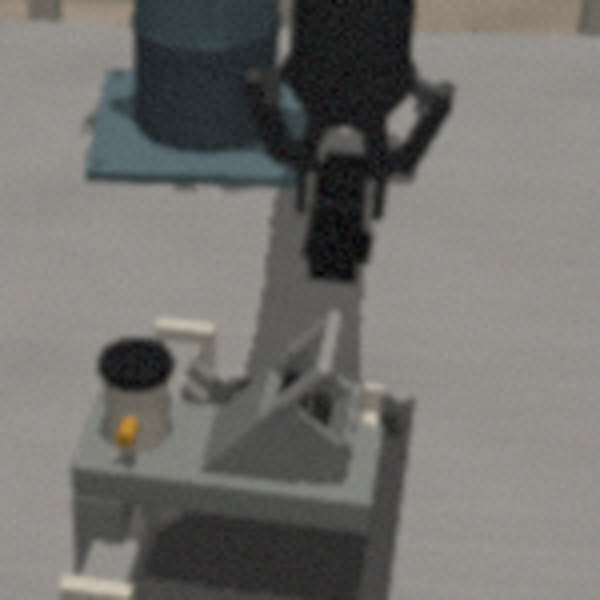

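The cartridge hangs upright between the fingers at crop (340,215), with its underside about 6 mm above the reported TCP. Next is the carry to the tray.

```bash
python3 -m inch '[{"tx":0,"ty":-14,"tz":20,"ax":0,"ay":0,"az":0,"grip":255},{"tx":0,"ty":-14,"tz":55,"ax":0,"ay":0,"az":0,"grip":255},{"tx":0,"ty":-14,"tz":95,"ax":0,"ay":0,"az":0,"grip":255},{"tx":-1,"ty":-14,"tz":135,"ax":0,"ay":0,"az":0,"grip":255},{"tx":-1,"ty":-14,"tz":175,"ax":0,"ay":0,"az":0,"grip":255},{"tx":-1,"ty":-14,"tz":215,"ax":0,"ay":0,"az":0,"grip":255},{"tx":-1,"ty":-14,"tz":255,"ax":0,"ay":0,"az":0,"grip":255},{"tx":-1,"ty":-14,"tz":290,"ax":0,"ay":0,"az":0,"grip":255}]'
python3 - <<'E'
from h import *
s=st(); print(np.round(s['joint_positions'],2)); Tr=np.array([.4547,-.311,0]); env.snapshot('top'); st()
delta(Tr+Z*.15,RC)
E
```

```text
t: 14.4
eef_pos: [0.4695, -0.1737, 0.1889]
eef_rot: [0.047, -0.045, -0.705, 0.706]
contact_force: [0.3, -0.5, -1.2]
gripper_width: 0.0302
t 14.4 tcp [ 0.4695 -0.1737  0.1889] q [ 0.0468 -0.0453 -0.7055  0.7057] F [ 0.3 -0.5 -1.2] w 0.0302
[-0.44  0.41  0.89  1.98 -0.39  0.94 -1.05]
t 14.45 tcp [ 0.468  -0.1803  0.1897] q [ 0.0488 -0.0482 -0.7038  0.7071] F [-1.4 -6.  -0.2] w 0.0307
tx ty tz [ -4.7  40.3 131.1] a [-0.0047 -0.0116  0.0005] deg 0.7
```

```bash
python3 -m inch '[{"tx":-2,"ty":0,"tz":35,"ax":0,"ay":-0.008,"az":0,"grip":255},{"tx":-4,"ty":0,"tz":70,"ax":0,"ay":-0.008,"az":0,"grip":255},{"tx":-4,"ty":10,"tz":105,"ax":0,"ay":-0.008,"az":0,"grip":255},{"tx":-5,"ty":25,"tz":125,"ax":0,"ay":-0.008,"az":0,"grip":255},{"tx":-5,"ty":40,"tz":131,"ax":0,"ay":-0.008,"az":0,"grip":255},{"tx":-5,"ty":40,"tz":131,"ax":0,"ay":-0.008,"az":0,"grip":255}]'
python3 - <<'E'
from h import *
s=st(); print(np.round(s['joint_positions'],2)); Tr=np.array([.4547,-.311,0])
for nn in ['top','scene']:
    s=env.snapshot(nn); cv2.imwrite(f'pics/{nn}13.png',cv2.resize(s['pixels'][110:300,150:470],None,fx=2.5,fy=2.5,interpolation=cv2.INTER_CUBIC))
st()
delta(Tr+Z*.0,RC)
E
```

```text
t: 15.05
eef_pos: [0.457, -0.3015, 0.1473]
eef_rot: [-0.045, 0.042, 0.706, -0.705]
contact_force: [0.1, 1.0, -1.0]
gripper_width: 0.0308
t 15.05 tcp [ 0.457  -0.3015  0.1473] q [-0.0452  0.0416  0.7064 -0.7051] F [ 0.1  1.  -1. ] w 0.0308
[-0.1   0.56  0.81  1.89 -0.5   0.92 -0.74]
t 15.15 tcp [ 0.459  -0.3009  0.1493] q [-0.0431  0.0419  0.7063 -0.7054] F [ 0.6 -0.5 -0.5] w 0.0306
tx ty tz [  2.8 149.3  10.7] a [0.0012 0.0053 0.0018] deg 0.3
```

View pics/scene13.png

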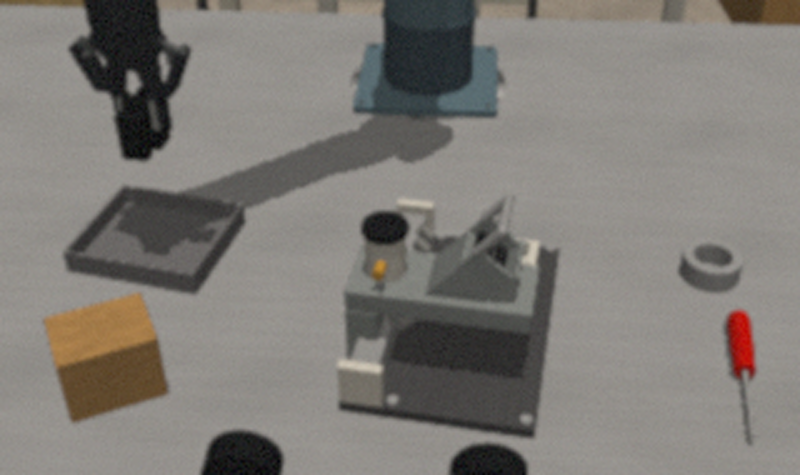

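View pics/top13.png

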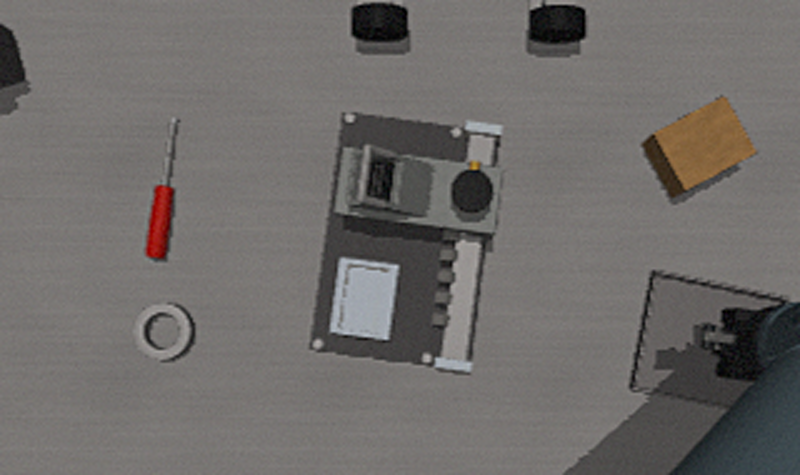

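The nest is empty and the cartridge hangs over the tray at scene crop (140,140). Now I lower it.

```bash
python3 -m inch '[{"tx":1,"ty":25,"tz":5,"ax":0,"ay":0.005,"az":0,"grip":255},{"tx":3,"ty":55,"tz":10,"ax":0,"ay":0.005,"az":0,"grip":255},{"tx":3,"ty":90,"tz":10,"ax":0,"ay":0.005,"az":0,"grip":255},{"tx":3,"ty":120,"tz":10,"ax":0,"ay":0.005,"az":0,"grip":255},{"tx":3,"ty":138,"tz":10,"ax":0,"ay":0.005,"az":0,"grip":255},{"tx":3,"ty":138,"tz":10,"ax":0,"ay":0.005,"az":0,"grip":255},{"tx":3,"ty":138,"tz":10,"ax":0,"ay":0.005,"az":0,"grip":255}]'
python3 - <<'E'
from h import *
Tr=np.array([.4547,-.311,0])
s=env.snapshot('scene'); cv2.imwrite('pics/scene14.png',cv2.resize(s['pixels'][130:260,150:280],None,fx=4.5,fy=4.5,interpolation=cv2.INTER_CUBIC))
st()
delta(Tr+Z*.0,RC)
E
```

```text
t: 15.85
eef_pos: [0.4561, -0.3115, 0.013]
eef_rot: [0.044, -0.044, -0.706, 0.706]
contact_force: [0.2, 0.0, -0.9]
gripper_width: 0.0308
t 15.9 tcp [ 0.4564 -0.312   0.0135] q [ 0.0435 -0.045  -0.7054  0.706 ] F [-0.1 -0.4 -2.3] w 0.0302
tx ty tz [ 1.8 13.5 -0.8] a [-0.0008  0.0005 -0.0022] deg 0.1
```

View pics/scene14.png

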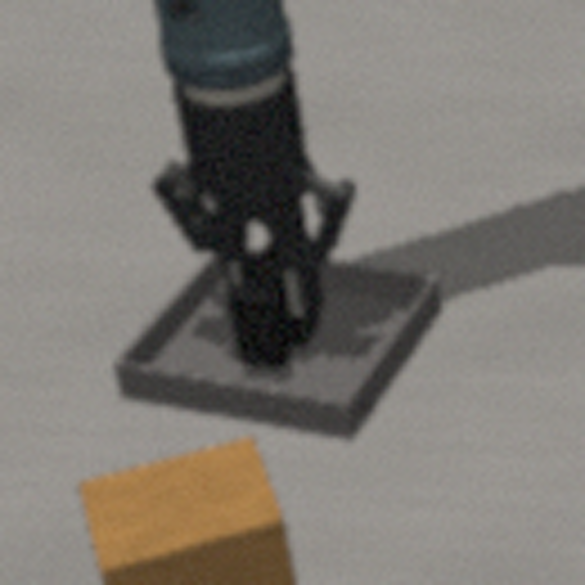

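The cartridge is inside the tray walls, a little above the floor. I lower it slowly until it touches.

```bash
python3 -m inch '[{"tx":0,"ty":4,"tz":0,"ax":0,"ay":0,"az":0,"grip":255},{"tx":0,"ty":8,"tz":0,"ax":0,"ay":0,"az":0,"grip":255},{"tx":0,"ty":11,"tz":0,"ax":0,"ay":0,"az":0,"grip":255},{"tx":0,"ty":11,"tz":0,"ax":0,"ay":0,"az":0,"grip":255}]'; python3 -m inch '[{"tx":0,"ty":1.5,"tz":0,"ax":0,"ay":0,"az":0,"grip":255},{"tx":0,"ty":3,"tz":0,"ax":0,"ay":0,"az":0,"grip":255},{"tx":0,"ty":3,"tz":0,"ax":0,"ay":0,"az":0,"grip":255}]'
```

```text
t: 16.3
eef_pos: [0.4552, -0.3121, 0.001]
eef_rot: [0.044, -0.045, -0.706, 0.706]
contact_force: [0.4, 0.2, -1.5]
gripper_width: 0.0307
t: 16.6
eef_pos: [0.4553, -0.3122, 0.0006]
eef_rot: [-0.044, 0.045, 0.706, -0.705]
contact_force: [-6.5, 7.6, 28.6]
gripper_width: 0.0305
```

It is seated: the force jumped to 28 N at TCP z of about 0. I ease off, check, then open.

```bash
python3 -m inch '[{"tx":0,"ty":-1.5,"tz":0,"ax":0,"ay":0,"az":0,"grip":255},{"tx":0,"ty":-2,"tz":0,"ax":0,"ay":0,"az":0,"grip":255},{"tx":0,"ty":-2,"tz":0,"ax":0,"ay":0,"az":0,"grip":255}]'; python3 -m inch '[{"tx":0,"ty":0,"tz":0,"ax":0,"ay":0,"az":0,"grip":150},{"tx":0,"ty":0,"tz":0,"ax":0,"ay":0,"az":0,"grip":130},{"tx":0,"ty":0,"tz":0,"ax":0,"ay":0,"az":0,"grip":100},{"tx":0,"ty":0,"tz":0,"ax":0,"ay":0,"az":0,"grip":50},{"tx":0,"ty":0,"tz":0,"ax":0,"ay":0,"az":0,"grip":0},{"tx":0,"ty":0,"tz":0,"ax":0,"ay":0,"az":0,"grip":0},{"tx":0,"ty":0,"tz":0,"ax":0,"ay":0,"az":0,"grip":0}]'
python3 - <<'E'
from h import *
s=env.snapshot('scene'); cv2.imwrite('pics/scene15.png',cv2.resize(s['pixels'][130:260,150:280],None,fx=4.5,fy=4.5,interpolation=cv2.INTER_CUBIC))
st()
E
```

```text
t: 16.9
eef_pos: [0.4553, -0.3123, 0.0008]
eef_rot: [0.044, -0.045, -0.706, 0.706]
contact_force: [-1.7, 2.5, 9.6]
gripper_width: 0.0308
t: 17.6
eef_pos: [0.4551, -0.3121, 0.0002]
eef_rot: [0.044, -0.045, -0.706, 0.706]
contact_force: [0.2, -0.9, 0.0]
gripper_width: 0.0852
t 17.65 tcp [ 4.551e-01 -3.121e-01  2.000e-04] q [ 0.0445 -0.0448 -0.7056  0.7058] F [ 0.5 -0.2 -0.3] w 0.0853
```

View pics/scene15.png

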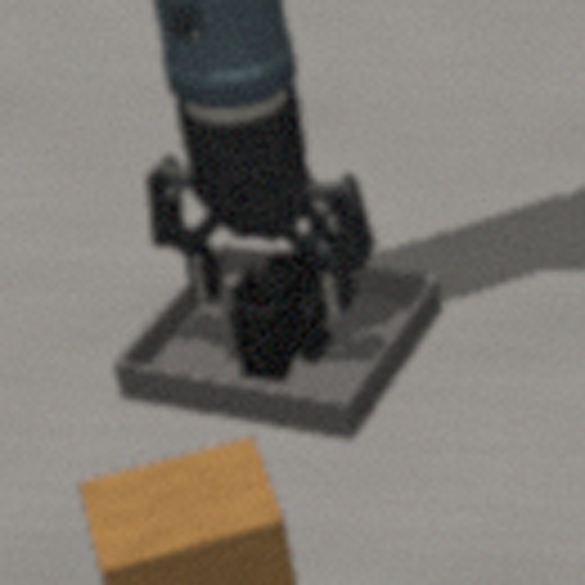

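The cartridge stands upright, with the fingers open and clear of it. I lift straight up.

```bash
python3 -m inch '[{"tx":0,"ty":-10,"tz":0,"ax":0,"ay":0,"az":0,"grip":0},{"tx":0,"ty":-30,"tz":0,"ax":0,"ay":0,"az":0,"grip":0},{"tx":0,"ty":-65,"tz":0,"ax":0,"ay":0,"az":0,"grip":0},{"tx":0,"ty":-105,"tz":0,"ax":0,"ay":0,"az":0,"grip":0},{"tx":0,"ty":-145,"tz":0,"ax":0,"ay":0,"az":0,"grip":0},{"tx":0,"ty":-180,"tz":0,"ax":0,"ay":0,"az":0,"grip":0},{"tx":0,"ty":-200,"tz":0,"ax":0,"ay":0,"az":0,"grip":0},{"tx":0,"ty":-200,"tz":0,"ax":0,"ay":0,"az":0,"grip":0}]'; python3 -m inch '[{"tx":0,"ty":0,"tz":-30,"ax":0,"ay":0,"az":0,"grip":0},{"tx":0,"ty":0,"tz":-70,"ax":0,"ay":0,"az":0,"grip":0},{"tx":0,"ty":0,"tz":-110,"ax":0,"ay":0,"az":0,"grip":0},{"tx":0,"ty":0,"tz":-140,"ax":0,"ay":0,"az":0,"grip":0},{"tx":0,"ty":0,"tz":-150,"ax":0,"ay":0,"az":0,"grip":0},{"tx":0,"ty":0,"tz":-150,"ax":0,"ay":0,"az":0,"grip":0}]'
python3 - <<'E'
from h import *
import pickle
s=heady(); cv2.imwrite('pics/top16.png',cv2.resize(s['pixels'][110:300,150:470],None,fx=2.5,fy=2.5,interpolation=cv2.INTER_CUBIC))
A=np.stack([up,Y,n],1)
q=(cloud(s)-B-Y*.132)@A*1000; m=(abs(q[:,1])<16)&(q[:,0]>-2)&(q[:,0]<15)&(abs(q[:,2])<14); print('button n',np.median(q[m,2]))
s2=env.snapshot('scene'); cv2.imwrite('pics/scene16.png',cv2.resize(s2['pixels'][110:300,150:470],None,fx=2.5,fy=2.5,interpolation=cv2.INTER_CUBIC))
for S,nn in ((s,'top'),(s2,'scene')):
    P=cloud(S); w=P[(abs(P[:,0]-.455)<.07)&(abs(P[:,1]+.311)<.08)&(P[:,2]>.052)&(P[:,2]<.075)]
    if len(w): r=cv2.minAreaRect((w[:,:2]*1000).astype(np.float32)); print(nn,'cart top',len(w),np.round(w[:,2].mean(),4),np.round(r[0],1),np.round(r[1],1),r[2])
    P0=cloud(pickle.load(open(nn+'0.pkl','rb')))
    for lab,b in {'carton':(.6,.8,-.4,-.2,.074,.09),'ring':(.4,.52,.28,.4,.022,.04),'driver':(.54,.76,.32,.41,.008,.04)}.items():
        o=[]
        for Q in (P0,P):
            k=(Q[:,0]>b[0])&(Q[:,0]<b[1])&(Q[:,1]>b[2])&(Q[:,1]<b[3])&(Q[:,2]>b[4])&(Q[:,2]<b[5]); o.append((Q[k,:2].mean(0)*1000).round(1))
        print(nn,lab,o)
st()
E
```

```text
t: 18.45
eef_pos: [0.4564, -0.3134, 0.2036]
eef_rot: [0.043, -0.047, -0.705, 0.706]
contact_force: [-0.2, 0.2, -1.0]
gripper_width: 0.0852
t: 19.05
eef_pos: [0.4738, -0.1619, 0.1996]
eef_rot: [-0.044, 0.043, 0.706, -0.706]
contact_force: [0.5, 0.5, 0.4]
gripper_width: 0.0857
before top y [-121.7  -43.5] cyl y [-103.4  -62. ] 235
now top y [ 9.9 88.6] cyl y [29.1 70.2] 229
button n -0.1963226265555711
top carton [array([ 695.1, -292.2]), array([ 695. , -291.6])]
top ring [array([466.1, 363.2]), array([465.9, 363.1])]
top driver [array([617.4, 370.5]), array([619.2, 370.7])]
scene cart top 218 0.0591 [ 453.8 -311.7] [48.8 77.2] 80.8469467163086
scene carton [array([ 699.1, -293.7]), array([ 699.3, -293.2])]
scene ring [array([470.3, 360.4]), array([470.6, 360.8])]
scene driver [array([626.8, 367.2]), array([627. , 367.2])]
t 19.15 tcp [ 0.4735 -0.1646  0.2001] q [ 0.045  -0.0452 -0.7053  0.7061] F [-1.6 -0.3  0.2] w 0.0852
```

View pics/top16.png

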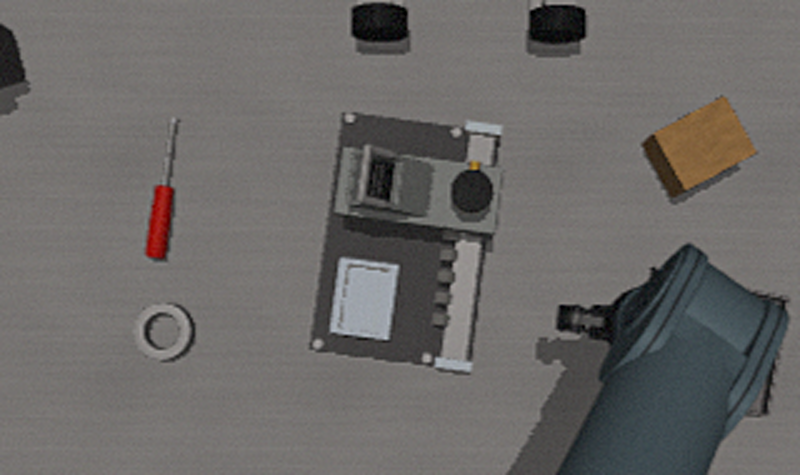

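View pics/scene16.png

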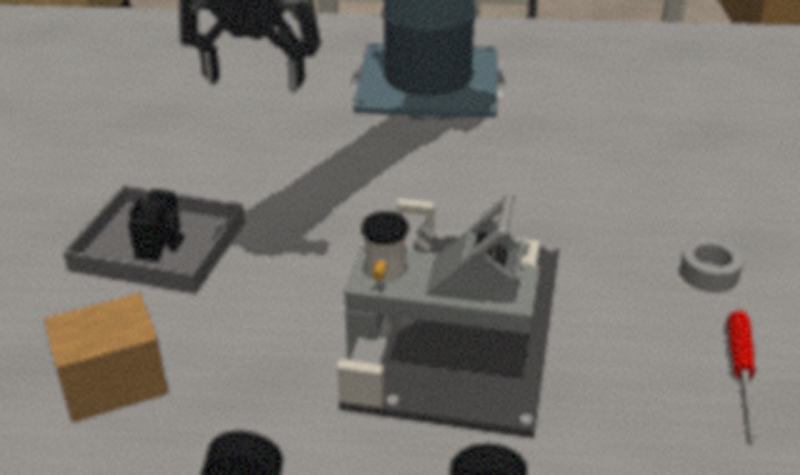

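The cartridge stands upright in the tray (top at 59 mm, footprint 49 × 77 mm). The nest is empty, the head is at the stop with the button up, and the bystanders haven't moved. Handing in.

Run:
```python
from h import *
st(); print(env.sign_off())
```

```text
t 19.15 tcp [ 0.4735 -0.1646  0.2001] q [ 0.045  -0.0452 -0.7053  0.7061] F [-1.6 -0.3  0.2] w 0.0852
the job is handed in; nothing more can be done
None
```

The change-over is done and handed in at 19.2 s: the clamp head is at its end stop and the seal cartridge stands upright in the grey tray. The hand-in gave no verdict.

**Clamp head:** I pressed the button fully down with closed fingers (about 14 N) and slid the head to its end stop with the button held. I then backed straight off. The head's travel measured 131.8 mm, and the last depth check put the button within 0.5 mm of its height before pressing. I did not push on the head to prove the lock.

**Cartridge:** I pinched the tabs, lifted it out, lowered it into the tray until it touched the floor, and only then let go. In the last check its top was at 59 mm (60 mm expected) with a 49 × 77 mm footprint, and the nest was empty.

**Bystanders:** The carton and ring shifted less than 1 mm between first and last pictures. The driver read 0.2 mm in one camera and 1.8 mm in the other. I take the larger figure as measurement noise, because the arm never went near the driver after the start.

**Disagreements:**
- The real fingertips end about 30 mm behind the reported TCP. Both cameras and the button contact showed this, so I allowed for it throughout.
- The pinched opening read 31 mm against the stated 34 mm.
- The top camera placed things about 2 mm off from the scene camera along the rail.
- One move was refused because its rows had no grip value; nothing moved, and I re-sent it.

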